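# Pack sample cartons tight into the corner of a carrying box

### The arm

A 6-joint arm with a two-finger parallel gripper is mounted at the origin on the work surface. World frame = base frame: x ahead of the robot, y to its left, z up, the work surface at z = 0. Lengths are in m, angles in rad, forces in N, time in s.
With the tool pointing down it reaches from about 0.35 to 0.775 m from the base axis. Payload 7.3 kg.
Tool frame: the origin (TCP) lies midway between the tips of the shut fingers; the grasp point (between the pads) lies 19 mm behind it; z points along the fingers, y is the direction in which the jaws open and shut (so a half turn about z gives the same grasp; the last joint's range is limited). The gripper opens to 92 mm and grips with 3 to 60 N. Pads are 19 mm wide; open, the fingers measure 130 mm over their backs; the gripper's body (75 mm by 190 mm) begins 47 mm behind the grasp point.
Start: joints at [-1.489, 0.342, 1.524, -0, 1.275, -0.146], TCP at [0.119, -0.511, 0.227] pointing down, gripper open.
Joint ranges: [-2.53, 2.53], [-0.77, 2.02], [0.04, 2.7], [-1, 4.14], [0.28, 2.66], [-3.11, 3.11]. Speed limits (rad/s): [2.57, 2.57, 3.14, 3.14, 3.14, 3.14].

### API

Orientations are given as [roll, pitch, yaw] about the fixed x, y, z axes, in that order (R = Rz(yaw) Ry(pitch) Rx(roll)).
In Python, from cell import status, eyes, job gives the robot as it stands.
- The arm moves only by the tool jog_arm, never from a script. Its argument "series" is a list of rows, each a list of 3 entries, a list of its own where there are three numbers: the gripper command: -1 is shut, 1 is fully open, values between are in proportion, then the shift along the tool's x, y, z in m, then the turn, a rotation vector about the tool's x, y, z in rad. In form: [[grip, [x, y, z], [ax, ay, az]], ...]. A call has 1 to 12 rows; each row is the pose to reach, as a shift and turn from the pose commanded when the call began, along the tool's axes at that moment; what a row does not reach only later rows make up. A row lasts 1/12 s, in which the tool goes at most 41.7 mm and 7.16 degrees, less where a joint would pass 70% of its speed; a pose out of reach is approached as far as the arm can. A call with a gripper value outside its range is refused whole. The fingers move at their own pace and stop on an object; "squeeze" is the grip in N (left out, the last holds). Time passes only in rows, so rows that repeat a pose let the fingers close. It gives the time, the measured TCP pose, the force and the opening at its end, in the units of the state.
- status.observe(): the state, without advancing time (a new reading comes with each control period).
- eyes.read_camera(name): name is "side" or "top" or "wrist"; returns a dict with "img" (480x640x3 uint8, red, green, blue), "range_z" (480x640 float32, m along the optical axis (not along the pixel's ray), 0 where there is no reading), "camera_matrix" (3x3 intrinsics, pixels), "T" (4x4, takes a point from camera to world coordinates); the wrist camera has in their place "tool_from_camera" (4x4, takes a point from camera to tool coordinates, whose origin is the TCP and whose axes are the flange's). Camera axes: x right, y down, z forward; pixel columns grow to the right and rows downward; lengths in m; the calibration is good to about 2 mm. The wrist camera is an equidistant fisheye: a pixel r from the principal point sees the ray r / f radians off the axis. A picture is of the moment at which its call begins: read the wrist's pose just before it.
- job.hand_in(): hands the job in, once; it reports no verdict.
The state is a dict: "time": time; "qpos": joint angles; "qvel": joint speeds; "joint_efforts": joint torques, N m; "tool_pos": TCP position; "tool_rot": TCP orientation; "contact_force": force on the tool from outside, world axes, zero at the start; "torque": the same for the moment, N m; "opening": finger opening in m.
Only numpy, scipy, OpenCV 4.12 (cv2) and the standard library are available. Lean on these libraries where they do the work, as an engineer would, in place of code of your own. Each camera call takes 0.05 s, during which the arm holds its last target.

### The job

Lift the clear lid off the aluminium carrying box by its knob and set it down flat on the bench. Pack the cartons in one row along the box's back wall (the long wall farther from the robot): first the large carton, its long side flush against the back wall and pushed right into the corner at the carrying-handle end, then every small carton, a narrow face flush against the back wall and each pushed up tight against the one before, so that nothing can slide about. Finally put the lid back on the box, fully seated, without knocking over or shoving away the glassware and bottles around.

Things in the scene. Friction and masses are not known exactly. Their poses are not given: they have to be found in the camera images.
- box: Open aluminium box fixed to the bench, outside 164 (x) x 316 (y) x 74 mm high, walls 8, floor 6; inside 148 x 300 x 68 deep. Origin: centre of underside, at bench height. +x points away from the robot: back wall's inner face at x = +74 mm. The +y end has the black carrying handle (33 mm off the wall outside, 50 mm high); inner face at y = +150 mm. Yaw within 0.2 rad.
- lid: Loose clear lid, metal edge, 0.5 kg: plate 164 x 316 x 8 mm, under it a locating plate 138 x 290 x 6 (5 mm play in the box), on its middle a black knob 22 (x) x 46 (y) x 32 high. Origin: centre of the underside; plate top 14 mm, knob top 46 mm above it. Axes as the box's. Seated, origin 68 mm above the box's; laid on the bench, at bench height. The bench between box and robot is free for it.
- big: The large plain cardboard carton, 64 (its x) x 90 (its y) x 55 mm high, about 0.28 kg, closed and rigid, standing on the bench to the robot's right. Origin: centre of its underside. Its long (90 mm) faces look along its x; half a turn makes no difference.
- small1: Small plain cardboard carton, 64 (its x) x 45 (its y) x 55 mm high, about 0.16 kg, closed and rigid, on the bench to the robot's right. Origin: centre of its underside. Its narrow (45 mm) faces look along its x; half a turn makes no difference. Two or three small cartons are there; absent ones read None.
- small2: Small plain cardboard carton, 64 (its x) x 45 (its y) x 55 mm high, about 0.16 kg, closed and rigid, on the bench to the robot's right. Origin: centre of its underside. Its narrow (45 mm) faces look along its x; half a turn makes no difference. Two or three small cartons are there; absent ones read None.
- small3: Small plain cardboard carton, 64 (its x) x 45 (its y) x 55 mm high, about 0.16 kg, closed and rigid, on the bench to the robot's right. Origin: centre of its underside. Its narrow (45 mm) faces look along its x; half a turn makes no difference. Two or three small cartons are there; absent ones read None.
- amber: Bystander: amber glass bottle, 60 mm diameter, 130 mm tall. Origin: centre of its underside, as for all bystanders. Leave it alone.
- beaker: Bystander: glass beaker, 68 mm diameter, 85 mm tall. Leave it alone.
- jar: Bystander: glass jar, 48 mm diameter, 60 mm tall. Leave it alone.
- reagent: Bystander: white reagent bottle, 72 mm diameter, 170 mm tall. Leave it alone.
- spray: Bystander: clear bottle, 44 mm diameter, 120 mm tall. Leave it alone.
- timer: Bystander: small white timer, 50 x 70 x 30 mm high. Leave it alone.
- vial: Bystander: glass vial, 38 mm diameter, 80 mm tall. Leave it alone.
Mind the look-alikes: they are no part of the job. Leave any black or green look-alike of the big alone. Leave any pink look-alike of the small3 alone.

How it is judged:
On the way, in this order (a step that is already met when the one before it is completed fails the run):
1. the lid lies flat on the bench, let go (height (world z) of lid below 0.006 m and angle between lid's own z axis and vertical below 0.05 rad and contact force between lid and the fingers below 0.1 N and linear speed of lid below 0.02 m/s), for 0.2 s.
2. the large carton stands flush in the corner at the back wall and handle end, let go (x of big in the frame of box above 0.037 m and z of big in the frame of box below 0.012 m and angle between big's own z axis and vertical below 0.06 rad and angle between the x axis of big and the x axis of box, either way round below 0.09 rad and contact force between big and the fingers below 0.1 N and y of big in the frame of box above 0.1 m), for 0.2 s.
3. all small cartons stand in the row along the back wall, each tight against the one before, let go (all of step 2 and x of each of small1, small2, small3 in the frame of box above 0.037 m and z of each of small1, small2, small3 in the frame of box below 0.012 m and angle between each of small1, small2, small3's own z axis and vertical below 0.06 rad and angle between the x axis of each of small1, small2, small3 and the x axis of box, either way round below 0.09 rad and contact force between each of small1, small2, small3 and the fingers below 0.1 N and ((y of small1 in the frame of box between 0.0285 and 0.0435 m and x of small1 in the frame of box above 0 m) or (y of small1 in the frame of box between -0.0205 and -0.0015 m and x of small1 in the frame of box above 0 m and ((y of small2 in the frame of box between 0.0285 and 0.0435 m and x of small2 in the frame of box above 0 m) or (y of small3 in the frame of box between 0.0285 and 0.0435 m and x of small3 in the frame of box above 0 m))) or (y of small1 in the frame of box between -0.0695 and -0.0465 m and x of small1 in the frame of box above 0 m and ((y of small2 in the frame of box between -0.0205 and -0.0015 m and x of small2 in the frame of box above 0 m) or (y of small3 in the frame of box between -0.0205 and -0.0015 m and x of small3 in the frame of box above 0 m)))) and ((y of small2 in the frame of box between 0.0285 and 0.0435 m and x of small2 in the frame of box above 0 m) or (y of small2 in the frame of box between -0.0205 and -0.0015 m and x of small2 in the frame of box above 0 m and ((y of small1 in the frame of box between 0.0285 and 0.0435 m and x of small1 in the frame of box above 0 m) or (y of small3 in the frame of box between 0.0285 and 0.0435 m and x of small3 in the frame of box above 0 m))) or (y of small2 in the frame of box between -0.0695 and -0.0465 m and x of small2 in the frame of box above 0 m and ((y of small1 in the frame of box between -0.0205 and -0.0015 m and x of small1 in the frame of box above 0 m) or (y of small3 in the frame of box between -0.0205 and -0.0015 m and x of small3 in the frame of box above 0 m)))) and ((y of small3 in the frame of box between 0.0285 and 0.0435 m and x of small3 in the frame of box above 0 m) or (y of small3 in the frame of box between -0.0205 and -0.0015 m and x of small3 in the frame of box above 0 m and ((y of small1 in the frame of box between 0.0285 and 0.0435 m and x of small1 in the frame of box above 0 m) or (y of small2 in the frame of box between 0.0285 and 0.0435 m and x of small2 in the frame of box above 0 m))) or (y of small3 in the frame of box between -0.0695 and -0.0465 m and x of small3 in the frame of box above 0 m and ((y of small1 in the frame of box between -0.0205 and -0.0015 m and x of small1 in the frame of box above 0 m) or (y of small2 in the frame of box between -0.0205 and -0.0015 m and x of small2 in the frame of box above 0 m))))), for 0.2 s.
At the end, for the whole second after the job is handed in: Cartons upright, square within 0.09 rad, each within 5 mm of the back wall; the large one within 5 mm of the handle end; the small ones next to it in one row, its gaps totalling at most 5 mm plus 4 mm per small carton. Lid seated level, centred within 10 mm. All at rest (all of step 3 and horizontal distance between lid and box below 0.01 m and z of lid in the frame of box between 0.064 and 0.072 m and angle between lid's own z axis and vertical below 0.03 rad and angle between the x axis of lid and the x axis of box, either way round below 0.1 rad and linear speed of each of big, lid, small1, small2, small3 below 0.02 m/s); the robot touches nothing.
It fails at once if a bystander was knocked over (tilted over 0.6 rad) or shoved more than 60 mm (distance of any of amber, beaker, jar, reagent, spray, timer, vial from where it was at the start of the episode above 0.06 m or angle between any of amber, beaker, jar, reagent, spray, timer, vial's own z axis and vertical above 0.6 rad).
Of small1, small2, small3 only 2 to 3 are there at a start; the rules pass over those that are not, and their reading is None.
At some moment in a run one of big, small1, small2, small3 may be knocked a few centimetres aside while the robot is not near it.
It also fails if it takes over 210 s, if anything falls off the work surface, if the arm or the gripper's body presses on something with over 40 N, if the wrist force passes 120 N, or if a joint passes its speed limit or range.

## Working session

There is one attempt and no reset: what is moved stays moved. The work goes in short steps, Python scripts to look and compute and a tool call to move; the robot and the scene stay as the last step left them, time stands still between calls to the robot, and variables do not carry over. Pictures are saved under pics/ and viewed, and the job is handed in when it is done.

Besides the shell and the picture viewer there is one more tool, called after "Call:" as a command line: name --argument value ..., lists and objects as JSON in quotes. jog_arm: Moves the arm, as the interface text tells. Its arguments: {"type":"object","properties":{"series":{"type":"array","items":{"type":"array"}},"squeeze":{"type":"number"}},"required":["series"]}

```bash
ls -la; mkdir -p pics; python3 - <<'E'
from cell import status, eyes, job
import cv2
s=status.observe();print({k:(v if not hasattr(v,'round') else v) for k,v in s.items()})
for n in ("side","top","wrist"):
    c=eyes.read_camera(n);cv2.imwrite(f"pics/{n}0.png",c["img"][:,:,::-1]);print(n,c["camera_matrix"].tolist(),(c.get("T") if "T" in c else c["tool_from_camera"]).round(4).tolist(),(c["range_z"]==0).mean())
E
```

```text
total 12
drwxr-xr-x  3 agent agent 4096 Dec  7 14:52 .
drwxr-xr-x 23 root  root  4096 Dec  7 14:52 ..
drwxr-xr-x  2 agent agent 4096 Dec  7 14:52 pics
{'time': 0.0, 'qpos': array([-1.48901126e+00,  3.42774683e-01,  1.52502677e+00,  1.84525411e-05,
        1.27541920e+00, -1.46001192e-01]), 'qvel': array([-0.00179653,  0.00023451, -0.00044301,  0.00036423,  0.00049019,
        0.00052634]), 'joint_efforts': array([-2.16379199e-04, -4.31241381e+01, -2.44218940e+01,  7.16595096e-02,
        5.59638196e-02, -1.44142487e-04]), 'tool_pos': array([ 0.11854841, -0.51101169,  0.22601461]), 'tool_rot': array([-3.13998454e+00, -2.54303181e-04,  2.27780664e-01]), 'contact_force': array([0.20092829, 0.54369458, 0.36606153]), 'torque': array([-0.01226499,  0.0348253 , -0.00887721]), 'opening': 0.09170482421304486}
side [[451.0067680279857, 0.0, 315.22761591776117], [0.0, 451.0067680279857, 236.52836709314872], [0.0, 0.0, 1.0]] [[-0.8328, -0.344, 0.4337, 0.0623], [-0.5535, 0.5103, -0.6582, 0.6358], [0.0051, -0.7882, -0.6154, 0.7468], [0.0, 0.0, 0.0, 1.0]] 0.004127604166666667
top [[544.190358957514, 0.0, 320.5702925931942], [0.0, 544.190358957514, 242.70297647411033], [0.0, 0.0, 1.0]] [[0.017, -0.9804, 0.1965, 0.3299], [-0.9994, -0.0223, -0.0248, -0.0796], [0.0287, -0.196, -0.9802, 1.1148], [0.0, 0.0, 0.0, 1.0]] 0.004016927083333333
wrist [[371.64829954431775, 0.0, 316.40178657612717], [0.0, 371.64829954431775, 237.38363526129893], [0.0, 0.0, 1.0]] [[0.001, -0.9514, -0.3079, 0.0838], [1.0, 0.001, 0.0002, 0.0009], [0.0001, -0.3079, 0.9514, -0.158], [0.0, 0.0, 0.0, 1.0]] 0.003948567708333333
```

View pics/top0.png

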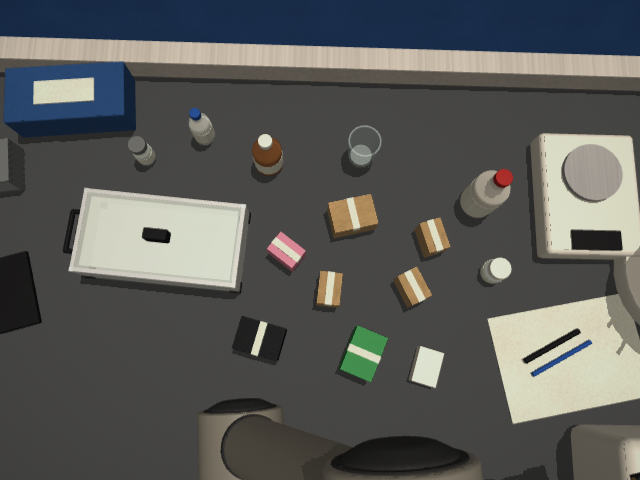

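View pics/side0.png

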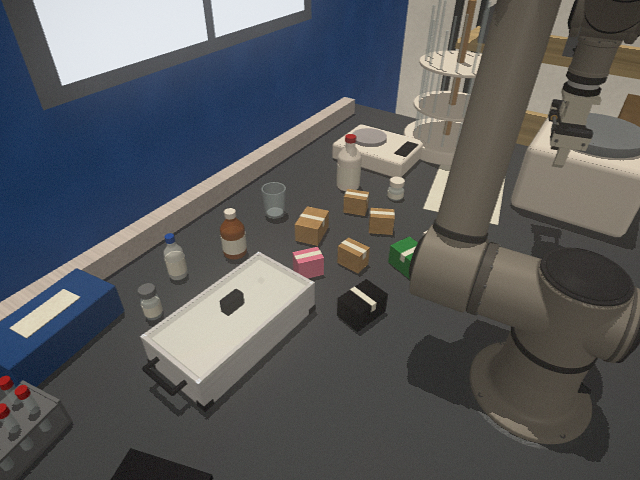

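View pics/wrist0.png

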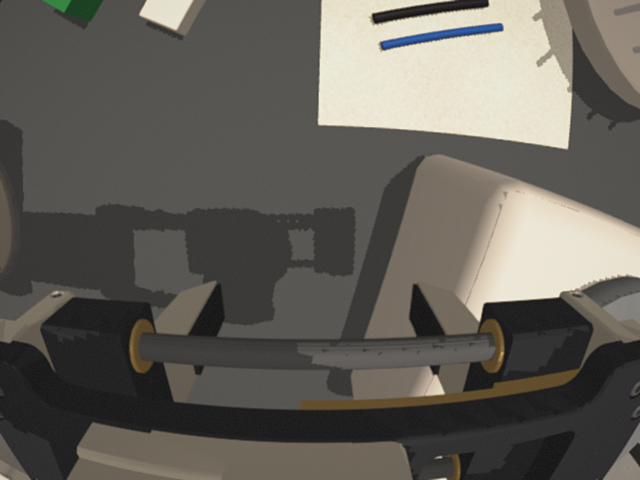

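The top view shows the box and lid at (160,238) with its knob at (156,235). The large carton is at (353,216). There are three small brown cartons at (433,237), (413,287) and (330,289). The look-alikes to leave are pink (286,251), black (260,339) and green (363,353). Next I'll measure poses from the depth images.

```bash
cat > h.py <<'E'
from cell import status, eyes, job
import cv2, numpy as np
from scipy.spatial.transform import Rotation as R
def cam(n):
    s=status.observe() if n=="wrist" else None
    c=eyes.read_camera(n)
    z=c["range_z"].astype(float);K=c["camera_matrix"];h,w=z.shape
    u,v=np.meshgrid(np.arange(w),np.arange(h))
    x=(u-K[0,2])/K[0,0];y=(v-K[1,2])/K[1,1]
    if n=="wrist":
        r=np.hypot(x,y)+1e-12; t=np.tan(np.minimum(r,1.5)); x=x/r*t;y=y/r*t
        M=np.eye(4);M[:3,:3]=R.from_euler("xyz",s["tool_rot"]).as_matrix();M[:3,3]=s["tool_pos"]
        T=M@c["tool_from_camera"]
    else: T=c["T"]
    P=np.stack([x*z,y*z,z],-1)@T[:3,:3].T+T[:3,3]
    P[z==0]=np.nan
    return c["img"],P
def rect(pts):
    (c,(a,b),ang)=cv2.minAreaRect((pts*1000).astype(np.float32))
    return np.array(c)/1000,a,b,ang
def blobs(img,P,lo=(5,60,60),hi=(25,255,255),zmin=0.04,zmax=0.075,zband=None,minpix=60):
    hsv=cv2.cvtColor(img,cv2.COLOR_RGB2HSV)
    m=((P[...,2]>zmin)&(P[...,2]<zmax)).astype(np.uint8)
    n,L,st,ce=cv2.connectedComponentsWithStats(m)
    out=[]
    for i in range(1,n):
        if st[i,4]<minpix: continue
        q=P[L==i]; hs=hsv[L==i]
        c,a,b,ang=rect(q[:,:2])
        out.append((ce[i].round(0),c.round(4),round(a,1),round(b,1),round(ang,1),np.median(q[:,2]).round(4),np.median(hs,0).astype(int)))
    return out
E
python3 - <<'E'
from h import *
for n in("top","side"):
    im,P=cam(n);print(n)
    for b in blobs(im,P,zmin=0.046,zmax=0.068): print(*b)
    print("high")
    for b in blobs(im,P,zmin=0.07,zmax=0.14): print(*b)
E
```

```text
top
[309.  60.] [ 0.8699 -0.1067] 1365.8 206.0 90.0 0.0586 [ 17  39 194]
[203. 132.] [0.7725 0.1419] 24.7 44.2 21.6 0.0562 [ 25  32 113]
[365. 136.] [ 0.7624 -0.1934] 57.0 30.5 77.4 0.058 [60  9 82]
[590. 205.] [ 0.6107 -0.6581] 201.8 357.1 89.8 0.0589 [ 30  27 215]
[  6. 161.] [0.6972 0.53  ] 93.0 21.3 8.2 0.0615 [ 30  12 103]
[143. 153.] [0.7245 0.2596] 21.9 36.3 43.6 0.0523 [ 33  21 119]
[360. 157.] [ 0.727  -0.1853] 58.9 20.7 76.8 0.0582 [ 56  13 138]
[269. 164.] [0.7082 0.0019] 27.9 59.8 13.7 0.0573 [ 21  45 101]
[474. 202.] [ 0.6362 -0.423 ] 71.8 33.7 44.2 0.0579 [ 24  37 100]
[353. 213.] [ 0.6061 -0.1703] 65.5 90.4 13.9 0.0541 [ 17 122 175]
[239. 254.] [0.5254 0.0507] 35.3 167.7 73.0 0.0573 [21 19 93]
[ 70. 230.] [0.5567 0.3868] 20.7 90.4 86.3 0.0528 [15 11 25]
[434. 235.] [ 0.5644 -0.3344] 64.9 47.3 18.3 0.0538 [ 17 122 173]
[286. 249.] [ 0.5282 -0.0375] 65.3 45.4 53.6 0.054 [175  95 217]
[499. 268.] [ 0.4994 -0.4628] 42.4 42.1 13.8 0.0586 [ 35  23 224]
[414. 285.] [ 0.4612 -0.2921] 64.5 46.1 27.4 0.054 [ 17 122 174]
[329. 288.] [ 0.4536 -0.1251] 45.0 65.0 84.7 0.0542 [ 17 12
[... 2771 characters left out ...]
9.] [ 0.6425 -0.4239] 72.1 48.8 24.2 0.1059 [ 18  40 148]
[578. 192.] [ 0.0487 -0.6062] 28.4 299.4 89.8 0.1055 [ 18  41 135]
[273. 190.] [ 0.7466 -0.1909] 65.8 68.9 54.3 0.0785 [ 46  10 104]
[231. 225.] [0.7157 0.0115] 59.3 42.7 55.9 0.0925 [ 12 141 112]
[172. 247.] [0.7766 0.1504] 41.5 31.3 37.8 0.0875 [ 25  28 140]
[226. 317.] [0.5414 0.2061] 319.1 169.1 85.4 0.0811 [ 23  25 212]
[ 48. 316.] [0.838  0.4203] 123.8 240.2 5.6 0.0792 [108 146 116]
[147. 290.] [0.728  0.2664] 35.2 33.5 25.0 0.0787 [ 20  14 110]
[538. 375.] [-0.0043  0.0332] 138.5 71.8 0.9 0.1038 [18 47 76]
[ 18. 393.] [0.6909 0.5509] 58.3 18.4 8.8 0.1063 [ 15 143 101]
[  8. 418.] [0.6642 0.5819] 14.7 18.8 27.1 0.0983 [30 15 95]
```

```bash
cat >> h.py <<'E'
def go(x,y,z,psi,q=True):
    s=status.observe();Rc=R.from_euler("xyz",s["tool_rot"]);Rt=R.from_euler("xyz",[np.pi,0,psi])
    d=Rc.inv().apply(np.array([x,y,z])-s["tool_pos"]);r=(Rc.inv()*Rt).as_rotvec()
    print("t",round(s["time"],2),"pos",s["tool_pos"].round(4),"rot",s["tool_rot"].round(4),"open",round(s["opening"],4),"F",s["contact_force"].round(1))
    print("shift",d.round(4),"turn",r.round(4),"q6",(np.arctan2(y,x)-psi+np.pi/2).round(2))
E
python3 - <<'E'
from h import *
for n in("top","side"):
    im,P=cam(n)
    m=(P[...,2]>0.1)&(P[...,2]<0.13)&(np.hypot(P[...,0]-.541,P[...,1]-.207)<0.08)
    q=P[m];print(n,len(q),rect(q[:,:2]),np.percentile(q[:,2],[5,50,95]).round(4))
    cv2.imwrite(f"pics/crop_{n}.png",cv2.resize(im[170:320,200:500,::-1] if n=="top" else im[160:310,220:440,::-1],None,fx=2.5,fy=2.5))
go(0.42,-0.2,0.25,0.9)
E
```

```text
top 316 (array([0.54218042, 0.20657797]), 46.62894821166992, 22.668739318847656, 84.59181213378906) [0.1046 0.1123 0.1156]
side 286 (array([0.54048907, 0.20786778]), 45.29282760620117, 24.94017219543457, 87.12716674804688) [0.1016 0.1118 0.1146]
t 0.35 pos [ 0.1186 -0.5114  0.2266] rot [-3.1413 -0.      0.2278] open 0.0918 F [-0.5 -0.9 -0.3]
shift [ 0.364  -0.2353 -0.0233] turn [-2.000e-04 -1.000e-04 -6.722e-01] q6 0.23
```

View pics/crop_top.png

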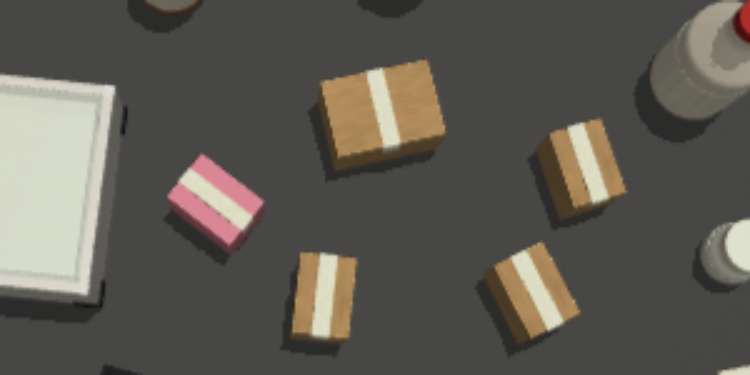

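The crop shows the plain brown large carton at crop (383,113), three brown smalls at (325,297), (532,292) and (582,168), and the pink decoy at (215,203). The knob top measures 0.114 m, as it should. I'll move over now.

Call:
jog_arm --series '[[1, [0.03, -0.02, -0.023], [0, 0, -0.1]], [1, [0.06, -0.04, -0.023], [0, 0, -0.2]], [1, [0.364, -0.235, -0.023], [0, 0, -0.672]], [1, [0.364, -0.235, -0.023], [0, 0, -0.672]], [1, [0.364, -0.235, -0.023], [0, 0, -0.672]], [1, [0.364, -0.235, -0.023], [0, 0, -0.672]], [1, [0.364, -0.235, -0.023], [0, 0, -0.672]], [1, [0.364, -0.235, -0.023], [0, 0, -0.672]], [1, [0.364, -0.235, -0.023], [0, 0, -0.672]], [1, [0.364, -0.235, -0.023], [0, 0, -0.672]], [1, [0.364, -0.235, -0.023], [0, 0, -0.672]], [1, [0.364, -0.235, -0.023], [0, 0, -0.672]]]'

```text
time: 1.35
tool_pos: [0.4229, -0.1967, 0.2498]
tool_rot: [3.141, -0.002, 0.905]
contact_force: [0.5, 0.2, -0.0]
opening: 0.0919
```

```bash
python3 -c "
from h import *
go(0.5415,0.2072,0.18,1.49)"
```

```text
t 1.35 pos [ 0.4229 -0.1967  0.2498] rot [ 3.1411e+00 -1.8000e-03  9.0480e-01] open 0.0919 F [ 0.5  0.2 -0. ]
shift [ 0.3907 -0.1563  0.0704] turn [ 0.001  -0.0016 -0.5852] q6 0.45
```

Call:
jog_arm --series '[[1, [0.391, -0.156, 0.07], [0, 0, -0.585]], [1, [0.391, -0.156, 0.07], [0, 0, -0.585]], [1, [0.391, -0.156, 0.07], [0, 0, -0.585]], [1, [0.391, -0.156, 0.07], [0, 0, -0.585]], [1, [0.391, -0.156, 0.07], [0, 0, -0.585]], [1, [0.391, -0.156, 0.07], [0, 0, -0.585]], [1, [0.391, -0.156, 0.07], [0, 0, -0.585]], [1, [0.391, -0.156, 0.07], [0, 0, -0.585]], [1, [0.391, -0.156, 0.07], [0, 0, -0.585]], [1, [0.391, -0.156, 0.07], [0, 0, -0.585]], [1, [0.391, -0.156, 0.07], [0, 0, -0.585]], [1, [0.391, -0.156, 0.07], [0, 0, -0.585]]]'

```text
time: 2.35
tool_pos: [0.5409, 0.2049, 0.1785]
tool_rot: [-3.14, 0.0, 1.488]
contact_force: [-1.2, -0.7, -0.2]
opening: 0.0919
```

```bash
python3 -c "
from h import *
im,P=cam('wrist');cv2.imwrite('pics/w1.png',im[:,:,::-1])
m=(P[...,2]>0.105)&(P[...,2]<0.125)&(np.hypot(P[...,0]-.541,P[...,1]-.207)<0.06)
q=P[m];print(len(q),rect(q[:,:2]),np.percentile(q[:,2],[5,50,95]).round(4))
go(0.5415,0.2072,0.09,1.49)"
```

```text
2358 (array([0.54232819, 0.20616917]), 45.3354606628418, 22.4287052154541, 84.86904907226562) [0.1113 0.1137 0.1149]
t 2.4 pos [0.5408 0.2031 0.179 ] rot [-3.1404e+00  1.1000e-03  1.4869e+00] open 0.0921 F [ 0.2 -1.1  0. ]
shift [0.0043 0.0005 0.089 ] turn [-0.0012  0.0011 -0.0031] q6 0.45
```

View pics/w1.png

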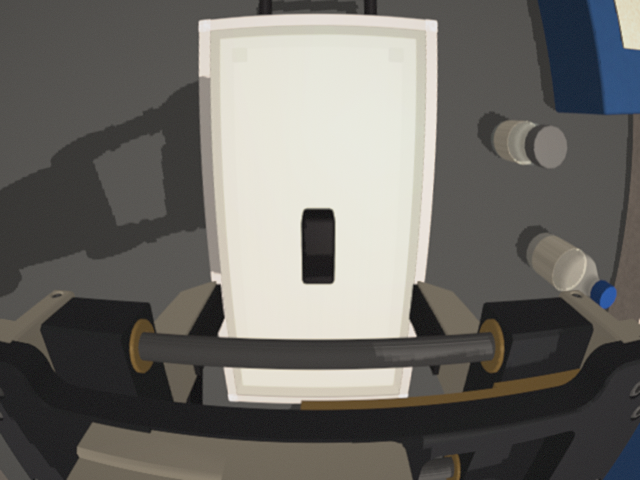

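The wrist view shows the knob at (318,246), between the fingers, and the handle at the top (+y). I'll descend and grip.

Call:
jog_arm --series '[[1, [0.003, 0.001, 0.04], [0, 0, -0.003]], [1, [0.003, 0.001, 0.07], [0, 0, -0.003]], [1, [0.003, 0.001, 0.085], [0, 0, -0.003]], [1, [0.003, 0.001, 0.091], [0, 0, -0.003]], [0.5, [0.003, 0.001, 0.091], [0, 0, -0.003]], [-1, [0.003, 0.001, 0.091], [0, 0, -0.003]], [-1, [0.003, 0.001, 0.091], [0, 0, -0.003]], [-1, [0.003, 0.001, 0.091], [0, 0, -0.003]], [-1, [0.003, 0.001, 0.091], [0, 0, -0.003]], [-1, [0.003, 0.001, 0.091], [0, 0, -0.003]]]' --squeeze 40

```text
time: 3.23
tool_pos: [0.5427, 0.2059, 0.0895]
tool_rot: [3.14, -0.0, 1.488]
contact_force: [-0.5, 0.3, 0.1]
opening: 0.0566
```

```bash
python3 -c "
from h import *
go(0.5415,0.2072,0.16,1.49)"
```

```text
t 3.23 pos [0.5427 0.2059 0.0895] rot [ 3.1402e+00 -3.0000e-04  1.4880e+00] open 0.0566 F [-0.5  0.3  0.1]
shift [ 0.0012 -0.0012 -0.0705] turn [ 0.0014 -0.0003 -0.002 ] q6 0.45
```

Call:
jog_arm --series '[[-1, [0, 0, 0], [0, 0, 0]], [-1, [0, 0, 0], [0, 0, 0]], [-1, [0, 0, 0], [0, 0, 0]], [-1, [0, 0, 0], [0, 0, 0]], [-1, [0, 0, 0], [0, 0, 0]], [-1, [0, 0, 0], [0, 0, 0]], [-1, [0, 0, 0], [0, 0, 0]], [-1, [0, 0, -0.005], [0, 0, 0]], [-1, [0, 0, -0.015], [0, 0, 0]], [-1, [0, 0, -0.025], [0, 0, 0]], [-1, [0, 0, -0.04], [0, 0, 0]], [-1, [0, 0, -0.05], [0, 0, 0]]]'

```text
time: 4.23
tool_pos: [0.5427, 0.2059, 0.1405]
tool_rot: [3.14, -0.0, 1.488]
contact_force: [-0.6, 0.2, -6.7]
opening: 0.0213
```

```bash
python3 -c "
from h import *
go(0.342,0.258,0.14,1.49)"
```

```text
t 4.23 pos [0.5427 0.2059 0.1405] rot [ 3.1403e+00 -3.0000e-04  1.4878e+00] open 0.0213 F [-0.6  0.2 -6.7]
shift [ 3.530e-02 -2.043e-01  2.000e-04] turn [ 0.0013 -0.0003 -0.0022] q6 0.73
```

Call:
jog_arm --series '[[-1, [0.002, -0.01, 0], [0, 0, 0]], [-1, [0.005, -0.03, 0], [0, 0, 0]], [-1, [0.01, -0.06, 0], [0, 0, 0]], [-1, [0.017, -0.095, 0], [0, 0, 0]], [-1, [0.023, -0.13, 0], [0, 0, 0]], [-1, [0.028, -0.16, 0], [0, 0, 0]], [-1, [0.032, -0.185, 0], [0, 0, 0]], [-1, [0.035, -0.2, 0], [0, 0, 0]], [-1, [0.035, -0.204, 0], [0, 0, 0.0]], [-1, [0.035, -0.204, 0], [0, 0, 0]]]'

```text
time: 5.07
tool_pos: [0.3411, 0.2578, 0.1389]
tool_rot: [3.141, -0.0, 1.489]
contact_force: [-0.2, 0.6, -6.3]
opening: 0.0215
```

```bash
python3 -c "
from h import *
go(0.342,0.258,0.022,1.49)"
```

```text
t 5.07 pos [0.3411 0.2578 0.1389] rot [ 3.1411 -0.      1.4894] open 0.0215 F [-0.2  0.6 -6.3]
shift [0.0003 0.0009 0.1169] turn [ 0.0005 -0.     -0.0006] q6 0.73
```

Call:
jog_arm --series '[[-1, [0, 0, 0.02], [0, 0, 0]], [-1, [0, 0, 0.05], [0, 0, 0]], [-1, [0, 0, 0.08], [0, 0, 0]], [-1, [0, 0, 0.1], [0, 0, 0]], [-1, [0, 0, 0.11], [0, 0, 0]], [-1, [0, 0, 0.114], [0, 0, 0]], [-1, [0, 0, 0.116], [0, 0, 0]], [-1, [0, 0, 0.117], [0, 0, 0]], [-1, [0, 0, 0.117], [0, 0, 0]]]'

```text
time: 5.82
tool_pos: [0.3429, 0.2578, 0.0222]
tool_rot: [3.14, -0.001, 1.487]
contact_force: [0.5, -0.2, -6.6]
opening: 0.0215
```

```bash
python3 -c "
from h import *
go(0.342,0.258,0.022,1.49)"
```

```text
t 5.82 pos [0.3429 0.2578 0.0222] rot [ 3.1401e+00 -8.0000e-04  1.4874e+00] open 0.0215 F [ 0.5 -0.2 -6.6]
shift [ 0.0001 -0.0009  0.0002] turn [ 0.0015 -0.0008 -0.0026] q6 0.73
```

Nearly touching: the force still shows the lid's full weight. I'll go 2 mm lower and release.

Call:
jog_arm --series '[[-1, [0, 0, 0.001], [0, 0, 0]], [-1, [0, 0, 0.002], [0, 0, 0]], [-1, [0, 0, 0.002], [0, 0, 0]], [-0.2, [0, 0, 0.002], [0, 0, 0]], [-0.2, [0, 0, 0.002], [0, 0, 0]], [-0.2, [0, 0, 0.002], [0, 0, 0]], [-0.2, [0, 0, 0.002], [0, 0, 0]], [0.2, [0, 0, -0.01], [0, 0, 0]], [0.5, [0, 0, -0.04], [0, 0, 0]], [1, [0, 0, -0.08], [0, 0, 0]], [1, [0, 0, -0.12], [0, 0, 0]], [1, [0, 0, -0.16], [0, 0, 0]]]'

```text
time: 6.82
tool_pos: [0.3414, 0.2574, 0.1835]
tool_rot: [-3.141, 0.0, 1.488]
contact_force: [2.2, 1.1, 1.0]
opening: 0.0653
```

```bash
python3 - <<'E'
from h import *
for n in("top","side"):
    im,P=cam(n);cv2.imwrite(f'pics/{n}2.png',im[:,:,::-1]);print(n)
    for b in blobs(im,P,zmin=0.046,zmax=0.068): 
        if abs(b[2]*b[3]-2900)<500 or abs(b[2]*b[3]-5800)<800: print(*b)
go(0.45,0.0,0.25,1.6)
E
```

```text
top
[353. 213.] [ 0.6059 -0.1702] 65.6 90.3 14.0 0.0541 [ 17 123 166]
[239. 253.] [0.5255 0.0507] 35.9 167.6 72.8 0.0571 [21 20 93]
[434. 235.] [ 0.5645 -0.3346] 64.6 46.8 17.3 0.054 [ 17 123 164]
[286. 249.] [ 0.5281 -0.0377] 64.6 45.5 53.0 0.054 [175  96 205]
[414. 286.] [ 0.4612 -0.292 ] 64.5 46.0 26.6 0.0541 [ 17 122 164]
[329. 288.] [ 0.4538 -0.125 ] 45.0 65.0 84.4 0.0544 [ 17 122 165]
[259. 338.] [0.3542 0.0094] 90.5 64.5 75.3 0.0542 [29  8 31]
[364. 353.] [ 0.3292 -0.1927] 65.2 89.7 68.2 0.0541 [ 64 135 135]
side
[342. 101.] [ 0.9493 -0.8938] 122.5 44.0 88.2 0.0587 [ 15  43 197]
[356. 195.] [ 0.5621 -0.3334] 64.7 49.6 18.1 0.0535 [ 17 121 171]
[382. 214.] [ 0.4589 -0.2912] 64.5 50.8 26.4 0.0535 [ 17 118 172]
[413. 251.] [ 0.3281 -0.1921] 67.2 94.2 68.1 0.0538 [ 63 134 127]
[354. 248.] [ 0.4514 -0.1245] 48.8 66.6 86.0 0.0538 [ 17 123 170]
[369. 295.] [0.3517 0.0074] 89.6 68.1 72.8 0.0541 [23 34 39]
[521. 390.] [0.0208 0.0448] 42.0 127.5 62.5 0.0568 [18 47 78]
t 6.92 pos [0.3449 0.2593 0.1876] rot [ 3.1311 -0.0064  1.488 ] open 0.0734 F [ 0.2  1.1 -0.4]
shift [-0.2493  0.1268 -0.0627] turn [ 0.0109 -0.0058 -0.112 ] q6 -0.03
```

View pics/top2.png

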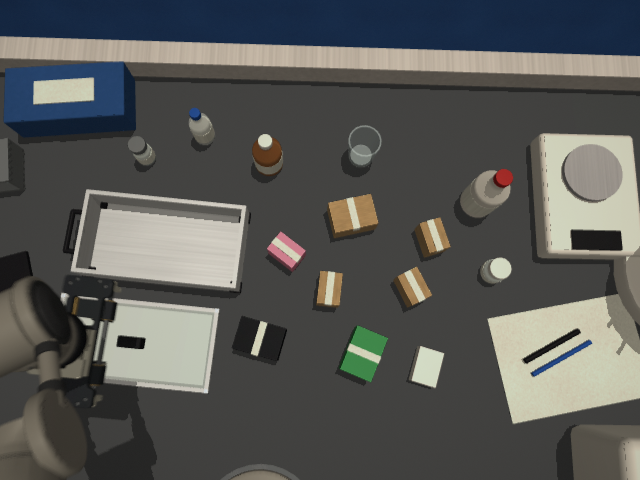

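Lid is flat on the bench with its knob at (131,343), and the box is open. Cartons haven't moved. Next is the large carton.

```bash
python3 - <<'E'
from h import *
for n in("top","side"):
    im,P=cam(n)
    m=(P[...,2]>0.066)&(P[...,2]<0.082)&(abs(P[...,0]-.542)<0.11)&(abs(P[...,1]-.207)<0.175)
    q=P[m];print(n,len(q),rect(q[:,:2]),np.median(q[:,2]))
go(0.605,-0.17,0.17,1.814)
E
```

```text
top 2299 (array([0.54216339, 0.20728197]), 317.7684631347656, 165.12925720214844, 85.37396240234375) 0.0726614320156116
side 1576 (array([0.54402991, 0.24063338]), 249.80934143066406, 168.320556640625, 85.35274505615234) 0.07246600461203745
t 7.02 pos [0.3423 0.2578 0.1826] rot [ 3.1391e+00 -1.4000e-03  1.4879e+00] open 0.0816 F [ 0.9 -0.3 -0.7]
shift [-0.4046  0.2972  0.0128] turn [ 0.0027 -0.001  -0.3261] q6 -0.52
```

Call:
jog_arm --series '[[1, [-0.02, 0.015, -0.03], [0, 0, -0.03]], [1, [-0.05, 0.035, -0.05], [0, 0, -0.06]], [1, [-0.405, 0.297, 0.012], [0, 0, -0.326]], [1, [-0.405, 0.297, 0.012], [0, 0, -0.326]], [1, [-0.405, 0.297, 0.012], [0, 0, -0.326]], [1, [-0.405, 0.297, 0.012], [0, 0, -0.326]], [1, [-0.405, 0.297, 0.012], [0, 0, -0.326]], [1, [-0.405, 0.297, 0.012], [0, 0, -0.326]], [1, [-0.405, 0.297, 0.012], [0, 0, -0.326]], [1, [-0.405, 0.297, 0.012], [0, 0, -0.326]], [1, [-0.405, 0.297, 0.012], [0, 0, -0.326]], [1, [-0.405, 0.297, 0.012], [0, 0, -0.326]]]'

```text
time: 8.02
tool_pos: [0.5822, -0.1368, 0.1728]
tool_rot: [-3.138, -0.002, 1.813]
contact_force: [0.4, 0.6, 0.4]
opening: 0.0918
```

Call:
jog_arm --series '[[1, [0, 0, 0], [0, 0, 0]], [1, [0, 0, 0], [0, 0, 0]], [1, [0, 0, 0], [0, 0, 0]]]'

```text
time: 8.27
tool_pos: [0.5813, -0.1347, 0.1734]
tool_rot: [-3.138, -0.003, 1.813]
contact_force: [0.7, 0.0, 0.0]
opening: 0.0916
```

```bash
python3 - <<'E'
from h import *
go(0.605,-0.17,0.025,1.814)
im,P=cam('wrist');cv2.imwrite('pics/w3.png',im[:,:,::-1])
for b in blobs(im,P,zmin=0.046,zmax=0.068,minpix=800): print(*b)
E
```

```text
t 8.27 pos [ 0.5813 -0.1347  0.1734] rot [-3.1382e+00 -2.6000e-03  1.8132e+00] open 0.0916 F [0.7 0.  0. ]
shift [-0.0403  0.015   0.1483] turn [-0.0034 -0.0026 -0.0008] q6 -0.52
[92. 30.] [ 0.3511 -0.0042] 65.8 67.3 75.3 0.055 [30 16 37]
[279.  92.] [ 0.5283 -0.0392] 65.2 45.7 53.0 0.0551 [174  97 233]
[506. 112.] [ 0.71   -0.0011] 28.7 60.4 21.0 0.0583 [ 19  44 179]
[167. 183.] [ 0.4538 -0.1263] 45.8 65.0 84.3 0.0551 [ 16 118 203]
[ 50. 226.] [ 0.3293 -0.1941] 66.7 91.5 68.6 0.055 [ 65 147 217]
[335. 274.] [ 0.6061 -0.1717] 64.8 91.5 13.2 0.055 [ 24  94 247]
[628. 289.] [ 0.9255 -0.1099] 49.1 106.0 30.0 0.0593 [ 21   8 247]
[253. 398.] [ 0.5609 -0.3237] 66.3 25.7 12.2 0.0546 [ 23 103 246]
```

View pics/w3.png

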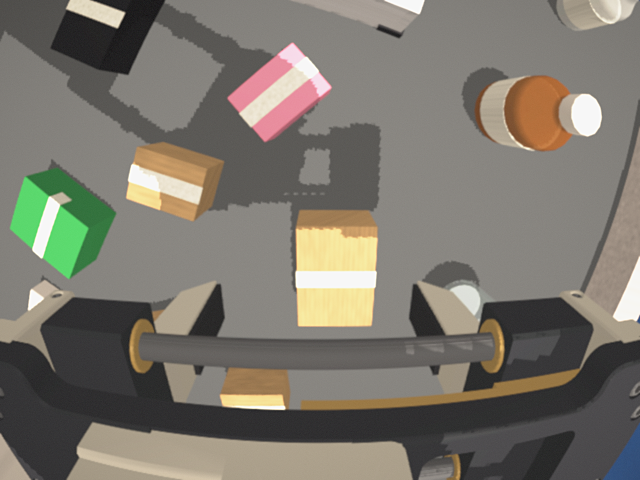

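Call:
jog_arm --series '[[1, [-0.03, 0.012, 0], [-0.003, -0.003, 0]], [1, [-0.041, 0.016, 0.01], [-0.003, -0.003, 0]], [1, [-0.041, 0.016, 0.03], [-0.003, -0.003, 0]], [1, [-0.041, 0.016, 0.065], [-0.003, -0.003, 0]], [1, [-0.041, 0.016, 0.1], [-0.003, -0.003, 0]], [1, [-0.041, 0.016, 0.13], [-0.003, -0.003, 0]], [1, [-0.041, 0.016, 0.142], [-0.003, -0.003, 0]], [1, [-0.041, 0.016, 0.147], [-0.003, -0.003, 0]], [-1, [-0.041, 0.016, 0.147], [-0.003, -0.003, 0]], [-1, [-0.041, 0.016, 0.147], [-0.003, -0.003, 0]], [-1, [-0.041, 0.016, 0.147], [-0.003, -0.003, 0]], [-1, [-0.041, 0.016, 0.147], [-0.003, -0.003, 0]]]' --squeeze 30

```text
time: 9.32
tool_pos: [0.609, -0.1714, 0.0306]
tool_rot: [3.136, 0.005, 1.814]
contact_force: [-0.9, 0.0, -0.5]
opening: 0.0697
```

Call:
jog_arm --series '[[-1, [0, 0, 0], [0, 0, 0]], [-1, [0, 0, 0], [0, 0, 0]], [-1, [0, 0, 0], [0, 0, 0]], [-1, [0, 0, -0.01], [0, 0, 0]], [-1, [0, 0, -0.03], [0, 0, 0]], [-1, [0, 0, -0.06], [0, 0, 0]], [-1, [0, 0, -0.09], [0, 0, 0]], [-1, [0, 0, -0.11], [0, 0, 0]], [-1, [0, 0, -0.12], [0, 0, 0]]]'

```text
time: 10.07
tool_pos: [0.6087, -0.1712, 0.1526]
tool_rot: [3.134, 0.006, 1.814]
contact_force: [0.5, -0.2, -1.6]
opening: 0.0639
```

```bash
cat >> h.py <<'E'
B=np.array([0.5418,0.207]);BY=-0.0808
def bx(x,y):  # box->world
    c,s=np.cos(BY),np.sin(BY);return B+[c*x-s*y,s*x+c*y]
def inb(p):
    c,s=np.cos(BY),np.sin(BY);d=np.asarray(p)[:2]-B;return np.array([c*d[0]+s*d[1],-s*d[0]+c*d[1]])
E
python3 - <<'E'
from h import *
p=bx(0.012,0.10);print(p)
go(*p,0.16,1.49)
E
```

```text
[0.56183206 0.3057052 ]
t 10.07 pos [ 0.6087 -0.1712  0.1526] rot [3.134  0.0063 1.8138] open 0.0639 F [ 0.5 -0.2 -1.6]
shift [ 0.4741  0.0693 -0.0099] turn [0.0086 0.005  0.3238] q6 0.58
```

Call:
jog_arm --series '[[-1, [0.01, 0.001, -0.005], [0, 0, 0.01]], [-1, [0.035, 0.005, -0.01], [0, 0, 0.03]], [-1, [0.07, 0.01, -0.01], [0, 0, 0.06]], [-1, [0.11, 0.016, -0.01], [0.005, 0.004, 0.1]], [-1, [0.15, 0.022, -0.01], [0.005, 0.004, 0.14]], [-1, [0.19, 0.028, -0.01], [0.005, 0.004, 0.18]], [-1, [0.23, 0.034, -0.01], [0.005, 0.004, 0.22]], [-1, [0.27, 0.04, -0.01], [0.005, 0.004, 0.26]], [-1, [0.31, 0.046, -0.01], [0.005, 0.004, 0.3]], [-1, [0.35, 0.052, -0.01], [0.005, 0.004, 0.324]], [-1, [0.385, 0.057, -0.01], [0.005, 0.004, 0.324]], [-1, [0.415, 0.061, -0.01], [0.005, 0.004, 0.324]]]'

```text
time: 11.07
tool_pos: [0.5645, 0.2498, 0.1559]
tool_rot: [-3.137, -0.001, 1.491]
contact_force: [-0.1, -0.4, -3.1]
opening: 0.064
```

Call:
jog_arm --series '[[-1, [0.018, 0.003, 0], [0, 0, 0]], [-1, [0.03, 0.004, 0], [0, 0, 0]], [-1, [0.036, 0.005, 0], [0, 0, 0]], [-1, [0.036, 0.005, 0], [0, 0, 0]]]'

```text
time: 11.4
tool_pos: [0.5742, 0.2828, 0.1564]
tool_rot: [-3.138, -0.001, 1.491]
contact_force: [-0.9, -0.5, -1.4]
opening: 0.064
```

```bash
python3 - <<'E'
from h import *
p=bx(0.012,0.10);print(p)
im,P=cam('wrist');cv2.imwrite('pics/w4.png',im[:,:,::-1])
go(*p,0.036,1.49)
E
```

```text
[0.56183206 0.3057052 ]
t 11.45 pos [0.5743 0.2818 0.1566] rot [-3.1385e+00 -2.0000e-04  1.4898e+00] open 0.0638 F [ 0.2 -0.6 -2.7]
shift [ 0.0228 -0.014   0.1207] turn [-0.0031 -0.0002 -0.0002] q6 0.58
```

View pics/w4.png

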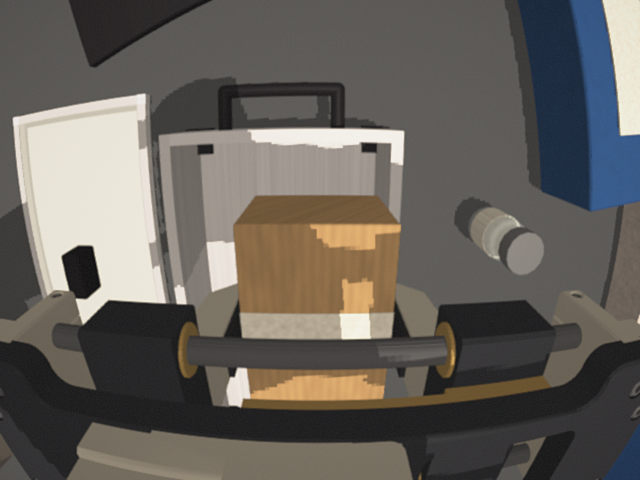

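The carton is held square over the box, handle end at image top. I'll correct sideways, then descend.

Call:
jog_arm --series '[[-1, [0.01, -0.006, 0], [-0.001, 0, 0]], [-1, [0.02, -0.012, 0], [-0.002, 0, 0]], [-1, [0.023, -0.014, 0.005], [-0.002, 0, 0]], [-1, [0.023, -0.014, 0.02], [-0.002, 0, 0]], [-1, [0.023, -0.014, 0.05], [-0.002, 0, 0]], [-1, [0.023, -0.014, 0.07], [-0.002, 0, 0]], [-1, [0.023, -0.014, 0.08], [-0.002, 0, 0]], [-1, [0.023, -0.014, 0.08], [-0.002, 0, 0]], [-1, [0.023, -0.014, 0.08], [-0.002, 0, 0]]]'

```text
time: 12.2
tool_pos: [0.5625, 0.3064, 0.0778]
tool_rot: [3.141, -0.001, 1.49]
contact_force: [-0.9, 1.1, -0.6]
opening: 0.064
```

```bash
python3 - <<'E'
from h import *
p=bx(0.012,0.10);print(p)
go(*p,0.038,1.49)
E
```

```text
[0.56183206 0.3057052 ]
t 12.2 pos [0.5625 0.3064 0.0778] rot [ 3.1414e+00 -1.1000e-03  1.4898e+00] open 0.064 F [-0.9  1.1 -0.6]
shift [-0.0008 -0.0006  0.0398] turn [ 0.0002 -0.0011 -0.0002] q6 0.58
```

Call:
jog_arm --series '[[-1, [0, 0, 0.02], [0, 0, 0]], [-1, [0, 0, 0.035], [0, 0, 0]], [-1, [0, 0, 0.04], [0, 0, 0]], [-1, [0, 0, 0.041], [0, 0, 0]], [-1, [0, 0, 0.041], [0, 0, 0]]]'

```text
time: 12.62
tool_pos: [0.5631, 0.3067, 0.0378]
tool_rot: [3.14, -0.002, 1.49]
contact_force: [-0.3, -0.7, -1.7]
opening: 0.0638
```

Call:
jog_arm --series '[[-1, [0.002, 0, 0], [0, 0, 0]], [-1, [0.004, 0, 0], [0, 0, 0]], [-1, [0.004, 0, 0], [0, 0, 0]]]'

```text
time: 12.87
tool_pos: [0.5636, 0.3089, 0.0383]
tool_rot: [3.14, 0.001, 1.49]
contact_force: [-0.9, -7.9, 2.9]
opening: 0.0641
```

```bash
python3 - <<'E'
from h import *
s=status.observe();print(inb(s["tool_pos"]))
p=bx(0.012,0.105);print(p)
go(*p,0.0366,1.49)
E
```

```text
[0.01348552 0.10336063]
[0.56223562 0.31068889]
t 12.87 pos [0.5636 0.3089 0.0383] rot [3.1395e+00 1.3000e-03 1.4903e+00] open 0.0641 F [-0.9 -7.9  2.9]
shift [ 0.0016 -0.0015  0.0017] turn [0.0021 0.0013 0.0003] q6 0.59
```

Contact with the end wall reads 7.9 N. I'll release with a partial opening, rise, and turn the jaws parallel to the back wall for pushing.

Call:
jog_arm --series '[[0.3, [-0.002, 0, 0.001], [0, 0, 0]], [0.55, [-0.002, 0, 0.001], [0, 0, 0]], [0.55, [-0.002, 0, 0.001], [0, 0, 0]], [0.55, [-0.002, 0, 0.001], [0, 0, 0]], [0.55, [-0.002, 0, -0.02], [0, 0, 0]], [0.55, [-0.002, 0, -0.05], [0, 0, 0]], [0.55, [-0.002, 0, -0.09], [0, 0, 0]], [0, [-0.002, 0, -0.11], [0, 0, -0.1]], [0, [-0.002, 0, -0.11], [0, 0, -0.22]], [0, [-0.002, 0, -0.11], [0, 0, -0.34]], [0, [-0.002, 0, -0.11], [0, 0, -0.46]], [0, [-0.002, 0, -0.11], [0, 0, -0.58]]]'

```text
time: 13.87
tool_pos: [0.5626, 0.3087, 0.1472]
tool_rot: [3.14, -0.001, 2.076]
contact_force: [-0.5, -0.8, 0.3]
opening: 0.0469
```

```bash
python3 - <<'E'
from h import *
for n in ("top","wrist"):
    im,P=cam(n);cv2.imwrite(f'pics/{n}5.png',im[:,:,::-1])
    m=(P[...,2]>0.05)&(P[...,2]<0.066)
    D=np.stack([P[...,0],P[...,1]],-1)
    c,s=np.cos(BY),np.sin(BY);d=D-B;X=c*d[...,0]+s*d[...,1];Y=-s*d[...,0]+c*d[...,1]
    m&=(abs(X)<.072)&(abs(Y)<.149)
    q=np.stack([X[m],Y[m]],-1);print(n,len(q),rect(q),np.median(P[m][:,2]))
p=bx(-0.045,0.10)
go(*p,0.13,3.06)
E
```

```text
top 784 (array([-0.01214995,  0.10294479]), 90.09659576416016, 115.59405517578125, 89.00853729248047) 0.059911244402802044
wrist 11091 (array([0.01379129, 0.10275101]), 90.01457214355469, 65.67559051513672, 89.91629028320312) 0.0610215554003925
t 13.97 pos [0.5626 0.3086 0.1469] rot [ 3.1400e+00 -9.0000e-04  2.0713e+00] open 0.0462 F [ 0.  -0.4 -0.1]
shift [ 0.0291 -0.0497  0.0169] turn [ 1.900e-03 -1.000e-04 -9.887e-01] q6 -0.94
```

View pics/wrist5.png

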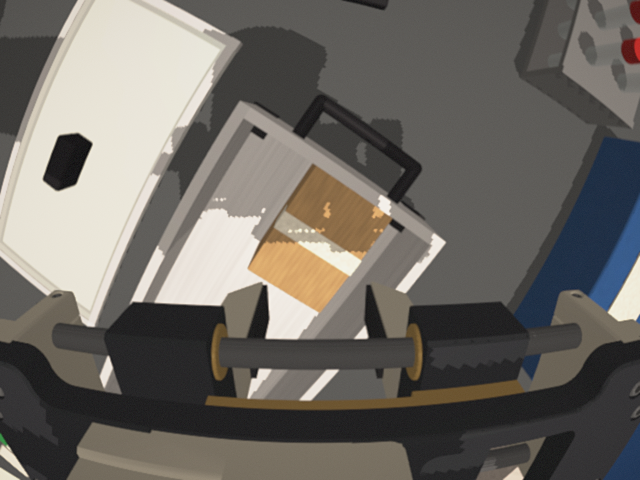

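The wrist view puts the large carton upright at box (0.0138, 0.1028), square to the walls. I'll get in front of it and push.

Call:
jog_arm --series '[[-0.35, [0.01, -0.016, 0], [0, 0, -0.12]], [-0.35, [0.02, -0.033, 0], [0, 0, -0.24]], [-0.35, [0.029, -0.05, 0], [0, 0, -0.36]], [-0.35, [0.029, -0.05, 0], [0, 0, -0.48]], [-0.35, [0.029, -0.05, 0], [0, 0, -0.6]], [-0.35, [0.029, -0.05, 0], [0, 0, -0.72]], [-0.35, [0.029, -0.05, 0], [0, 0, -0.84]], [-0.35, [0.029, -0.05, 0], [0, 0, -0.96]], [-0.35, [0.029, -0.05, 0], [0, 0, -0.99]], [-0.35, [0.029, -0.05, 0], [0, 0, -0.99]]]'

```text
time: 14.8
tool_pos: [0.5048, 0.3101, 0.1467]
tool_rot: [3.14, 0.001, 3.057]
contact_force: [-0.7, -0.5, 0.1]
opening: 0.0299
```

```bash
python3 - <<'E'
from h import *
p=bx(-0.042,0.103)
go(*p,0.022,3.06)
E
```

```text
t 14.8 pos [0.5048 0.3101 0.1467] rot [3.1401e+00 6.0000e-04 3.0572e+00] open 0.0299 F [-0.7 -0.5  0.1]
shift [-0.0031  0.0031  0.1248] turn [ 0.0015  0.0006 -0.0028] q6 -0.94
```

Call:
jog_arm --series '[[-0.35, [-0.003, 0.003, 0.04], [0, 0, 0]], [-0.35, [-0.003, 0.003, 0.08], [0, 0, 0]], [-0.35, [-0.003, 0.003, 0.11], [0, 0, 0]], [-0.35, [-0.003, 0.003, 0.122], [0, 0, 0]], [-0.35, [-0.003, 0.003, 0.125], [0, 0, 0]], [-0.35, [-0.01, 0.003, 0.125], [0, 0, 0]], [-0.35, [-0.016, 0.003, 0.125], [0, 0, 0]], [-0.35, [-0.022, 0.003, 0.125], [0, 0, 0]], [-0.35, [-0.028, 0.003, 0.125], [0, 0, 0]], [-0.35, [-0.034, 0.003, 0.125], [0, 0, 0]], [-0.35, [-0.037, 0.003, 0.125], [0, 0, 0]], [-0.35, [-0.037, 0.003, 0.125], [0, 0, 0]]]'

```text
time: 15.8
tool_pos: [0.5432, 0.3099, 0.0221]
tool_rot: [3.14, 0.002, 3.059]
contact_force: [-1.0, 0.5, -0.0]
opening: 0.0303
```

```bash
python3 - <<'E'
from h import *
s=status.observe();print(inb(s["tool_pos"]))
p=bx(0.0005,0.103)
go(*p,0.022,3.06)
E
```

```text
[-0.00686179  0.10266954]
t 15.8 pos [0.5432 0.3099 0.0221] rot [3.1397e+00 2.1000e-03 3.0592e+00] open 0.0303 F [-1.   0.5 -0. ]
shift [-0.0074  0.0003  0.0001] turn [ 0.0019  0.0021 -0.0007] q6 -0.98
```

Call:
jog_arm --series '[[-0.35, [-0.003, 0, 0], [0, 0, 0]], [-0.35, [-0.006, 0, 0], [0, 0, 0]], [-0.35, [-0.008, 0, 0], [0, 0, 0]], [-0.35, [-0.008, 0, 0], [0, 0, 0]]]'

```text
time: 16.13
tool_pos: [0.5493, 0.3093, 0.0216]
tool_rot: [3.141, -0.001, 3.06]
contact_force: [-4.7, -0.2, 3.5]
opening: 0.03
```

```bash
cat >> h.py <<'E'
def boxview(n="top",name=None):
    im,P=cam(n)
    if name: cv2.imwrite(f'pics/{name}.png',im[:,:,::-1])
    c,s=np.cos(BY),np.sin(BY);d=P[...,:2]-B;X=c*d[...,0]+s*d[...,1];Y=-s*d[...,0]+c*d[...,1]
    hsv=cv2.cvtColor(im,cv2.COLOR_RGB2HSV)
    m=(P[...,2]>0.052)&(P[...,2]<0.067)&(abs(X)<.0735)&(abs(Y)<.1495)&(hsv[...,0]>8)&(hsv[...,0]<30)
    k,L,st,ce=cv2.connectedComponentsWithStats(m.astype(np.uint8))
    for i in range(1,k):
        if st[i,4]<60: continue
        q=np.stack([X[L==i],Y[L==i]],-1);lo=np.percentile(q,1,0);hi=np.percentile(q,99,0)
        print(n,ce[i].round(),"rect",*[np.round(v,4) for v in rect(q)],"lo",lo.round(4),"hi",hi.round(4),"z",np.median(P[...,2][L==i]).round(4))
E
python3 - <<'E'
from h import *
s=status.observe();print(inb(s["tool_pos"]))
p=bx(0.0005,0.103)
go(*p,0.022,3.06)
boxview("top","top6");boxview("side")
E
```

```text
[-0.00075359  0.1025478 ]
t 16.13 pos [0.5493 0.3093 0.0216] rot [ 3.1409e+00 -1.4000e-03  3.0599e+00] open 0.03 F [-4.7 -0.2  3.5]
shift [-0.0013  0.0005 -0.0004] turn [ 0.0007 -0.0014 -0.0001] q6 -0.98
top [122. 204.] rect [0.0575 0.1008] 85.8787 32.0162 89.9806 lo [0.043  0.0583] hi [0.0733 0.1413] z 0.06
side [244. 273.] rect [ 0.0718 -0.1026] 93.4151 3.3729 89.8194 lo [ 0.0703 -0.1471] hi [ 0.0735 -0.0561] z 0.0597
```

View pics/top6.png

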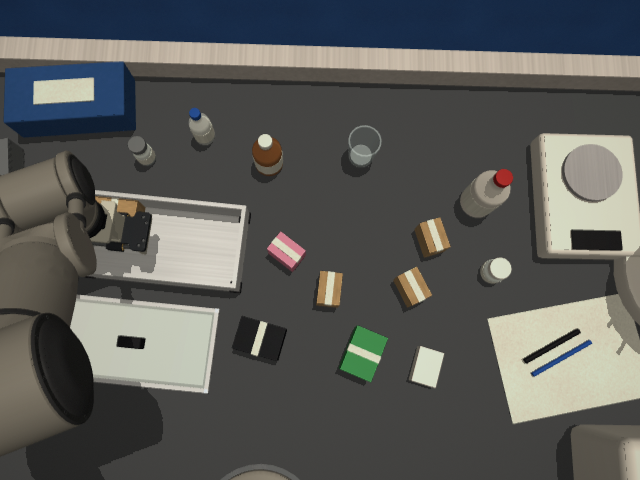

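Call:
jog_arm --series '[[-0.35, [-0.003, 0, 0], [0, 0, 0]], [-0.35, [-0.003, 0, 0], [0, 0, 0]], [-0.35, [0.01, 0, 0], [0, 0, 0]], [-0.35, [0.015, 0, -0.02], [0, 0, 0]], [0, [0.015, 0, -0.06], [0, 0, 0]], [0.4, [0.015, 0, -0.1], [0, 0, 0]], [1, [0.015, -0.03, -0.13], [0, 0, 0]], [1, [0.015, -0.07, -0.14], [0, 0, 0]], [1, [0.015, -0.1, -0.14], [0, 0, 0]], [1, [0.015, -0.11, -0.14], [0, 0, 0]], [1, [0.015, -0.11, -0.14], [0, 0, 0]]]'

```text
time: 17.15
tool_pos: [0.5265, 0.1985, 0.1618]
tool_rot: [3.141, 0.001, 3.057]
contact_force: [0.6, 0.0, -1.2]
opening: 0.0718
```

```bash
python3 - <<'E'
from h import *
boxview("top","top7");boxview("side");boxview("wrist","w7")
im,P=cam("top")
for b in blobs(im,P,zmin=0.046,zmax=0.068): 
        if abs(b[2]*b[3]-2900)<400: print(*b)
go(0.4525,-0.125,0.16,3.05)
E
```

```text
side [232. 282.] rect [ 0.0723 -0.0644] 2.592 44.7091 1.3317 lo [ 0.071  -0.0866] hi [ 0.0735 -0.0427] z 0.0595
side [206. 301.] rect [0.072  0.0092] 67.0765 3.0266 89.9993 lo [ 0.0706 -0.022 ] hi [0.0735 0.0404] z 0.0596
side [180. 336.] rect [0.0401 0.0936] 104.6826 66.6876 89.9645 lo [0.008  0.0499] hi [0.0733 0.1441] z 0.0601
wrist [467. 271.] rect [0.0005 0.1032] 145.8704 92.5215 0.0106 lo [-0.0677  0.0575] hi [0.0689 0.1494] z 0.0608
[434. 235.] [ 0.5646 -0.3348] 65.3 47.1 17.0 0.054 [ 17 122 175]
[286. 249.] [ 0.528 -0.038] 64.8 45.3 53.2 0.054 [175  95 218]
[414. 286.] [ 0.4612 -0.2919] 64.7 46.1 27.8 0.0541 [ 17 122 175]
[329. 288.] [ 0.4538 -0.125 ] 44.9 65.3 84.7 0.0541 [ 17 122 175]
t 17.35 pos [0.5261 0.2019 0.1609] rot [ 3.1402 -0.      3.0608] open 0.0881 F [ 0.4  0.7 -0.5]
shift [ 0.0469 -0.3318  0.0005] turn [ 0.0014 -0.      0.0108] q6 -1.75
```

View pics/w7.png

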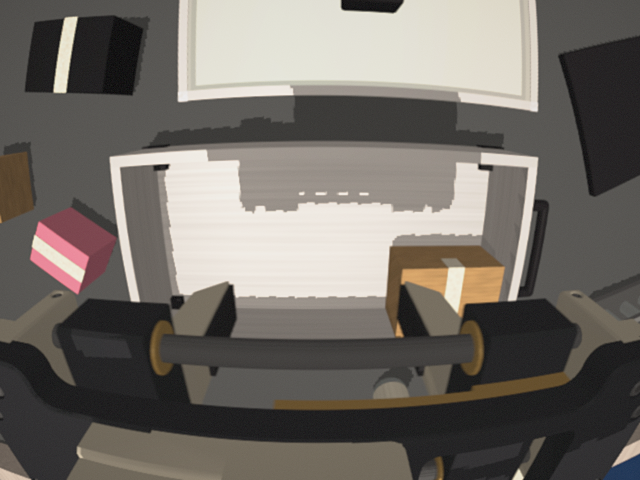

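The large carton sits in the back corner at about box (0.041, 0.1025). Next is the small carton at (0.453,-0.125).

Call:
jog_arm --series '[[1, [0.003, -0.015, 0], [0, 0, 0]], [1, [0.008, -0.05, 0], [0, 0, 0]], [1, [0.014, -0.09, 0], [0, 0, 0]], [1, [0.02, -0.13, 0], [0, 0, 0]], [1, [0.026, -0.17, 0], [0, 0, 0.01]], [1, [0.032, -0.21, 0], [0, 0, 0.01]], [1, [0.038, -0.25, 0], [0, 0, 0.01]], [1, [0.043, -0.285, 0], [0, 0, 0.01]], [1, [0.045, -0.315, 0], [0, 0, 0.01]], [1, [0.047, -0.332, 0], [0, 0, 0.01]], [1, [0.047, -0.332, 0], [0, 0, 0.01]], [1, [0.047, -0.332, 0], [0, 0, 0.01]]]'

```text
time: 18.35
tool_pos: [0.4524, -0.1261, 0.1607]
tool_rot: [3.14, -0.0, 3.049]
contact_force: [0.7, 0.6, 0.1]
opening: 0.0918
```

```bash
python3 - <<'E'
from h import *
go(0.453,-0.125,0.022,3.05)
im,P=cam("wrist")
for b in blobs(im,P,zmin=0.046,zmax=0.068,minpix=800): print(*b)
E
```

```text
t 18.35 pos [ 0.4524 -0.1261  0.1607] rot [ 3.1398e+00 -1.0000e-04  3.0489e+00] open 0.0918 F [0.7 0.6 0.1]
shift [-0.0005  0.0009  0.1387] turn [ 0.0018 -0.0001 -0.0011] q6 -1.75
[210.  81.] [ 0.3291 -0.1941] 65.7 90.4 68.2 0.055 [ 64 140 166]
[478.  94.] [0.354  0.0079] 91.2 64.9 75.3 0.055 [38 18 36]
[317. 234.] [ 0.4537 -0.1263] 45.2 65.6 84.6 0.055 [ 16 124 208]
[548. 241.] [0.4626 0.1082] 74.6 170.1 25.7 0.057 [ 15  27 121]
[124. 260.] [ 0.4614 -0.2933] 65.0 47.0 27.4 0.055 [ 16 126 215]
[404. 300.] [ 0.5182 -0.052 ] 33.5 45.6 53.3 0.0547 [174  95 242]
```

Call:
jog_arm --series '[[1, [-0.001, 0, 0.03], [0, 0, 0]], [1, [-0.001, 0, 0.07], [0, 0, 0]], [1, [-0.001, 0, 0.11], [0, 0, 0]], [1, [-0.001, 0, 0.13], [0, 0, 0]], [0.5, [-0.001, 0, 0.138], [0, 0, 0]], [-1, [-0.001, 0, 0.139], [0, 0, 0]], [-1, [-0.001, 0, 0.139], [0, 0, 0]], [-1, [-0.001, 0, 0.139], [0, 0, 0]], [-1, [-0.001, 0, 0.139], [0, 0, 0]], [-1, [-0.001, 0, 0.139], [0, 0, 0]], [-1, [-0.001, 0, 0.139], [0, 0, 0]], [-1, [-0.001, 0, 0.139], [0, 0, 0]]]' --squeeze 25

```text
time: 19.4
tool_pos: [0.4534, -0.1264, 0.0228]
tool_rot: [3.141, 0.002, 3.05]
contact_force: [-0.8, 0.8, 5.8]
opening: 0.0449
```

Call:
jog_arm --series '[[-1, [0, 0, 0], [0, 0, 0]], [-1, [0, 0, 0], [0, 0, 0]], [-1, [0, 0, -0.01], [0, 0, 0]], [-1, [0, 0, -0.03], [0, 0, 0]], [-1, [0, 0, -0.06], [0, 0, 0]], [-1, [0, 0, -0.09], [0, 0, 0]], [-1, [0, 0, -0.11], [0, 0, 0]], [-1, [0, 0, -0.12], [0, 0, 0]]]'

```text
time: 20.07
tool_pos: [0.4539, -0.127, 0.1448]
tool_rot: [-3.141, 0.004, 3.05]
contact_force: [-0.2, 0.4, -0.8]
opening: 0.0446
```

```bash
python3 - <<'E'
from h import *
p=bx(0.036,0.0)
go(*p,0.14,3.06)
E
```

```text
t 20.07 pos [ 0.4539 -0.127   0.1448] rot [-3.1412  0.0042  3.0497] open 0.0446 F [-0.2  0.4 -0.8]
shift [-0.0929  0.341   0.0051] turn [-0.0004  0.0042 -0.0103] q6 -1.15
```

Call:
jog_arm --series '[[-1, [-0.004, 0.015, 0], [0, 0, 0]], [-1, [-0.014, 0.05, 0], [0, 0, 0]], [-1, [-0.025, 0.09, 0], [0, 0, 0]], [-1, [-0.035, 0.13, 0], [0, 0, -0.01]], [-1, [-0.046, 0.17, 0], [0, 0, -0.01]], [-1, [-0.057, 0.21, 0], [0, 0, -0.01]], [-1, [-0.068, 0.25, 0], [0, 0, -0.01]], [-1, [-0.078, 0.29, 0], [0, 0, -0.01]], [-1, [-0.087, 0.32, 0], [0, 0, -0.01]], [-1, [-0.092, 0.34, 0], [0, 0, -0.01]], [-1, [-0.093, 0.346, 0], [0, 0, -0.01]], [-1, [-0.093, 0.346, 0], [0, 0, -0.01]]]'

```text
time: 21.07
tool_pos: [0.5769, 0.2108, 0.1417]
tool_rot: [3.141, -0.001, 3.062]
contact_force: [-1.0, -0.9, -0.7]
opening: 0.0447
```

```bash
python3 - <<'E'
from h import *
s=status.observe();print(inb(s["tool_pos"]))
p=bx(0.036,0.005)
go(*p,0.0295,3.06)
boxview("wrist","w8")
E
```

```text
[0.03466725 0.00664711]
t 21.07 pos [0.5769 0.2108 0.1417] rot [ 3.1408e+00 -8.0000e-04  3.0620e+00] open 0.0447 F [-1.  -0.9 -0.7]
shift [-0.0014 -0.0017  0.1122] turn [ 0.0008 -0.0008  0.002 ] q6 -1.14
wrist [456. 241.] rect [0.     0.1039] 146.9476 91.2846 0.0009 lo [-0.0649  0.0586] hi [0.0719 0.1493] z 0.061
```

View pics/w8.png

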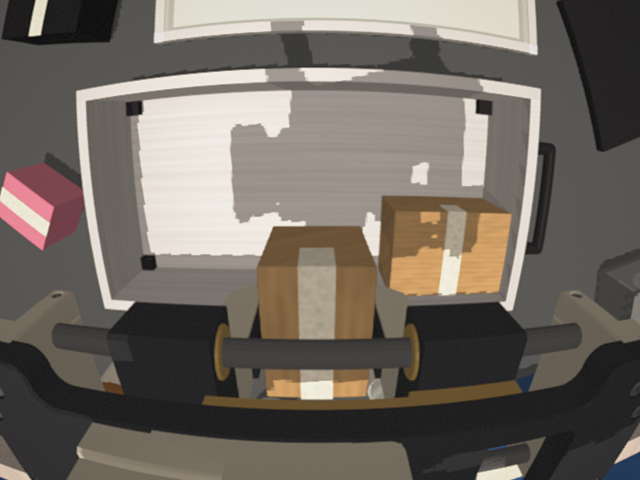

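Call:
jog_arm --series '[[-1, [0, -0.003, 0.01], [0, 0, 0.002]], [-1, [0, -0.003, 0.04], [0, 0, 0.002]], [-1, [0, -0.003, 0.075], [0, 0, 0.002]], [-1, [0, -0.003, 0.1], [0, 0, 0.002]], [-1, [0, -0.003, 0.11], [0, 0, 0.002]], [-1, [0, -0.003, 0.112], [0, 0, 0.002]], [-1, [-0.003, -0.003, 0.112], [0, 0, 0.002]], [-1, [-0.006, -0.003, 0.112], [0, 0, 0.002]], [-1, [-0.008, -0.003, 0.112], [0, 0, 0.002]], [-1, [-0.008, -0.003, 0.112], [0, 0, 0.002]]]'

```text
time: 21.95
tool_pos: [0.5843, 0.2055, 0.0312]
tool_rot: [3.141, -0.002, 3.057]
contact_force: [-5.4, -1.3, 1.6]
opening: 0.0448
```

```bash
python3 - <<'E'
from h import *
s=status.observe();print(inb(s["tool_pos"]))
p=bx(0.042,0.005)
go(*p,0.0288,3.06)
E
```

```text
[0.04244303 0.00194677]
t 21.95 pos [0.5843 0.2055 0.0312] rot [ 3.1411e+00 -2.0000e-03  3.0575e+00] open 0.0448 F [-5.4 -1.3  1.6]
shift [0.0004 0.0031 0.0024] turn [ 0.0005 -0.002  -0.0025] q6 -1.15
```

Call:
jog_arm --series '[[-1, [0.001, 0, 0.002], [0, 0, 0]], [0, [0.001, 0, 0.002], [0, 0, 0]], [0.2, [0.001, 0, 0.002], [0, 0, 0]], [0.2, [0.001, 0, 0.002], [0, 0, 0]], [0.2, [0.001, 0, -0.02], [0, 0, 0]], [0.2, [0.001, 0, -0.06], [0, 0, 0]], [-1, [0.001, -0.02, -0.07], [0, 0, 0]], [-1, [0.001, -0.055, -0.07], [0, 0, 0]], [-1, [0.001, -0.06, -0.07], [0, 0, 0]], [-1, [0.001, -0.06, -0.07], [0, 0, 0]], [-1, [0.001, -0.06, -0.07], [0, 0, 0]], [-1, [0.001, -0.06, -0.07], [0, 0, 0]]]'

```text
time: 22.95
tool_pos: [0.5791, 0.1471, 0.1002]
tool_rot: [3.14, 0.0, 3.058]
contact_force: [-1.0, -0.0, 0.6]
opening: 0.0202
```

```bash
python3 - <<'E'
from h import *
s=status.observe();print(inb(s["tool_pos"]))
boxview("wrist","w9");boxview("top")
p=bx(0.042,-0.056)
go(*p,0.0225,3.06)
E
```

```text
[ 0.04197656 -0.05671009]
wrist [557. 246.] rect [-1.000e-04  1.035e-01] 91.9959 146.8262 89.9957 lo [-0.0672  0.0583] hi [0.0715 0.1494] z 0.0609
wrist [415. 258.] rect [0.0376 0.0014] 57.0378 45.5555 0.2191 lo [ 0.0096 -0.0211] hi [0.0651 0.0232] z 0.061
top [108. 205.] rect [0.0568 0.1137] 41.2498 33.402 89.6355 lo [0.0415 0.0938] hi [0.0728 0.1317] z 0.06
t 23.05 pos [0.579  0.1473 0.1001] rot [ 3.1403 -0.      3.0589] open 0.0115 F [-0.5  0.6  0.5]
shift [-0.0001  0.0004  0.0776] turn [ 0.0013 -0.     -0.0011] q6 -1.24
```

View pics/w9.png

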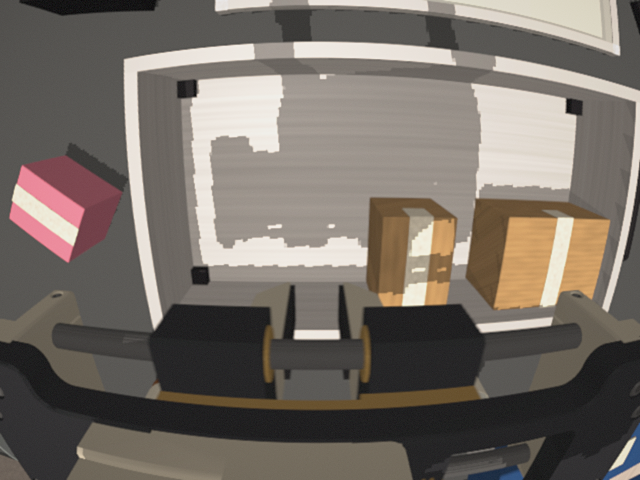

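Call:
jog_arm --series '[[-1, [0, 0, 0.03], [0, 0, 0]], [-1, [0, 0, 0.06], [0, 0, 0]], [-1, [0, 0, 0.074], [0, 0, 0]], [-1, [0, 0, 0.077], [0, 0, 0]], [-1, [0, 0.008, 0.077], [0, 0, 0]], [-1, [0, 0.015, 0.077], [0, 0, 0]], [-1, [0, 0.021, 0.077], [0, 0, 0]], [-1, [0, 0.027, 0.077], [0, 0, 0]], [-1, [0, 0.033, 0.077], [0, 0, 0]], [-1, [0, 0.039, 0.077], [0, 0, 0]], [-1, [0, 0.044, 0.077], [0, 0, 0]], [-1, [0, 0.044, 0.077], [0, 0, 0]]]'

```text
time: 24.05
tool_pos: [0.5829, 0.1914, 0.0238]
tool_rot: [3.14, 0.001, 3.059]
contact_force: [0.2, -0.9, -0.4]
opening: 0.0006
```

Call:
jog_arm --series '[[-1, [0, 0.003, 0], [0, 0, 0]], [-1, [0, 0.005, 0], [0, 0, 0]], [-1, [0, 0.006, 0], [0, 0, 0]], [-1, [0, 0.006, 0], [0, 0, 0]]]'

```text
time: 24.38
tool_pos: [0.5832, 0.1963, 0.0234]
tool_rot: [3.14, 0.0, 3.058]
contact_force: [-0.2, -1.2, 1.9]
opening: 0.0004
```

```bash
python3 - <<'E'
from h import *
s=status.observe();print(inb(s["tool_pos"]))
boxview("wrist");boxview("top")
p=bx(0.042,-0.0065)
go(*p,0.0225,3.06)
E
```

```text
[ 0.04213804 -0.0073649 ]
wrist [172.  37.] rect [-0.0732 -0.0576] 0.5278 10.8709 0.0264 lo [-0.0735 -0.0628] hi [-0.073  -0.0524] z 0.0584
wrist [86. 51.] rect [-0.0733 -0.0917] 12.5772 0.3991 89.9826 lo [-0.0735 -0.0978] hi [-0.0731 -0.0858] z 0.0615
wrist [504. 288.] rect [0.0169 0.0796] 50.423 139.7632 0.0365 lo [0.0082 0.0103] hi [0.0384 0.1488] z 0.0611
wrist [310. 322.] rect [ 0.0323 -0.0107] 3.3783 1.2684 28.9838 lo [ 0.0307 -0.0116] hi [ 0.0335 -0.0098] z 0.0588
wrist [323. 322.] rect [ 0.0321 -0.0057] 1.4622 3.0345 49.2859 lo [ 0.0309 -0.0065] hi [ 0.0335 -0.0044] z 0.0586
wrist [316. 326.] rect [ 0.0373 -0.0081] 1.9524 10.1504 89.9204 lo [ 0.0322 -0.0091] hi [ 0.0417 -0.0072] z 0.0549
wrist [488. 375.] rect [0.0632 0.0707] 51.6818 20.575 89.8405 lo [0.0535 0.0457] hi [0.0729 0.0947] z 0.061
t 24.48 pos [0.5832 0.1961 0.0233] rot [3.1404e+00 1.0000e-04 3.0576e+00] open 0.0005 F [ 0.1 -1.3  0.8]
shift [0.0001 0.001  0.0008] turn [ 0.0012  0.0001 -0.0024] q6 -1.16
```

Call:
jog_arm --series '[[-1, [0, 0.002, 0], [0, 0, 0]], [-1, [0, 0.004, 0], [0, 0, 0]], [-1, [0, 0.005, 0], [0, 0, 0]], [-1, [0, 0.005, 0], [0, 0, 0]]]'

```text
time: 24.82
tool_pos: [0.5835, 0.1995, 0.023]
tool_rot: [-3.14, -0.001, 3.058]
contact_force: [-0.0, -8.9, 0.8]
opening: 0.0004
```

```bash
python3 - <<'E'
from h import *
s=status.observe();print(inb(s["tool_pos"]),s["contact_force"])
E
```

```text
[ 0.04220134 -0.00411201] [-0.01855659 -8.92727093  0.84269032]
```

Call:
jog_arm --series '[[-1, [0, -0.006, 0], [0, 0, 0]], [-1, [0, -0.015, -0.01], [0, 0, 0]], [0, [0, -0.03, -0.05], [0, 0, 0]], [0.6, [0, -0.06, -0.09], [0, 0, 0]], [1, [0, -0.09, -0.13], [0, 0, 0]], [1, [0, -0.1, -0.14], [0, 0, 0]], [1, [0, -0.1, -0.14], [0, 0, 0]], [1, [0, -0.1, -0.14], [0, 0, 0]]]'

```text
time: 25.48
tool_pos: [0.576, 0.1004, 0.1657]
tool_rot: [3.139, 0.004, 3.056]
contact_force: [-0.4, 0.2, -0.5]
opening: 0.0359
```

```bash
python3 - <<'E'
from h import *
boxview("wrist","w10");boxview("top","top10")
im,P=cam("top")
for b in blobs(im,P,zmin=0.046,zmax=0.068): 
        if abs(b[2]*b[3]-2900)<400: print(*b)
go(0.4605,-0.2925,0.16,3.61)
E
```

```text
wrist [532. 224.] rect [0.     0.0795] 140.0276 146.9409 89.9956 lo [-0.0627  0.0104] hi [0.0723 0.1493] z 0.061
top [126. 209.] rect [0.0571 0.0705] 37.4045 57.5282 4.8215 lo [0.0373 0.0435] hi [0.0728 0.0988] z 0.0601
[434. 235.] [ 0.5644 -0.335 ] 64.9 46.9 17.0 0.0542 [ 17 122 178]
[286. 249.] [ 0.5282 -0.0377] 65.5 45.3 53.5 0.054 [174  95 221]
[414. 286.] [ 0.4612 -0.292 ] 64.6 45.6 27.2 0.0542 [ 17 122 178]
t 25.63 pos [0.5744 0.102  0.1622] rot [ 3.1403e+00 -2.1000e-03  3.0583e+00] open 0.0475 F [ 0.2 -0.8 -0.5]
shift [ 0.0806 -0.4026  0.0018] turn [ 0.0019 -0.0016 -0.5517] q6 -2.61
```

View pics/w10.png

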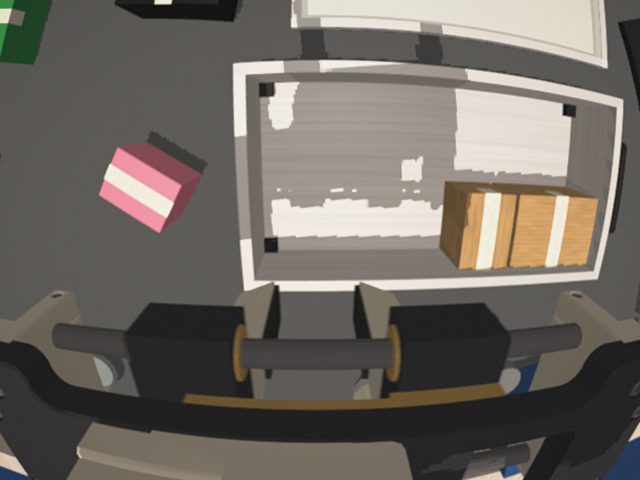

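Call:
jog_arm --series '[[1, [0.003, -0.015, 0], [0, 0, -0.02]], [1, [0.01, -0.05, 0], [0, 0, -0.08]], [1, [0.018, -0.09, 0], [0, 0, -0.16]], [1, [0.026, -0.13, 0], [0, 0, -0.24]], [1, [0.034, -0.17, 0], [0, 0, -0.32]], [1, [0.042, -0.21, 0], [0, 0, -0.4]], [1, [0.05, -0.25, 0], [0, 0, -0.48]], [1, [0.058, -0.29, 0], [0, 0, -0.55]], [1, [0.066, -0.33, 0], [0, 0, -0.55]], [1, [0.073, -0.365, 0], [0, 0, -0.55]], [1, [0.079, -0.39, 0], [0, 0, -0.55]], [1, [0.08, -0.402, 0], [0, 0, -0.55]]]'

```text
time: 26.63
tool_pos: [0.4605, -0.2945, 0.1613]
tool_rot: [3.139, -0.001, -2.677]
contact_force: [-0.4, -0.2, -0.3]
opening: 0.092
```

Call:
jog_arm --series '[[1, [0, 0, 0], [0, 0, 0]]]'

```text
time: 26.72
tool_pos: [0.4613, -0.2938, 0.1615]
tool_rot: [3.139, -0.0, -2.678]
contact_force: [0.2, 0.0, 0.4]
opening: 0.0916
```

```bash
python3 - <<'E'
from h import *
im,P=cam("wrist");cv2.imwrite("pics/w11.png",im[:,:,::-1])
for b in blobs(im,P,zmin=0.046,zmax=0.068,minpix=800): print(*b)
go(0.461,-0.293,0.022,3.617)
E
```

```text
[503. 145.] [ 0.3288 -0.1943] 65.4 91.2 68.1 0.055 [ 64 147 145]
[  8. 230.] [ 0.6163 -0.5649] 182.3 38.3 10.8 0.0562 [ 17  44 190]
[108. 185.] [ 0.4991 -0.4642] 42.7 42.9 49.1 0.0597 [ 24  22 236]
[317. 232.] [ 0.4615 -0.2934] 65.7 45.4 27.3 0.055 [ 16 123 138]
[618. 268.] [0.3539 0.007 ] 92.3 64.7 75.5 0.0549 [90 23 31]
[230. 306.] [ 0.557  -0.3378] 51.1 44.7 18.7 0.0548 [ 16 128 199]
t 26.77 pos [ 0.4617 -0.2921  0.1617] rot [ 3.1384e+00  4.0000e-04 -2.6765e+00] open 0.0919 F [ 1.  -0.1  0.1]
shift [ 0.0011 -0.0009  0.1397] turn [ 0.0032  0.0004 -0.0103] q6 -2.61
```

View pics/w11.png

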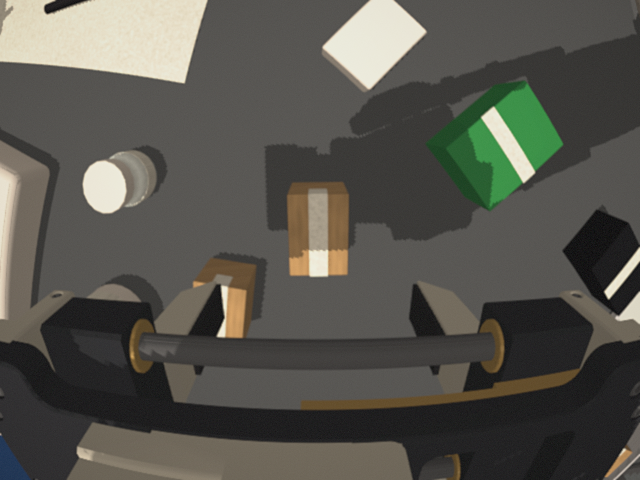

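The small carton is centred between the fingers at (318,230), and the white-capped jar is clear at (105,185). I'll descend and grip.

Call:
jog_arm --series '[[1, [0, 0, 0.03], [0, 0, -0.008]], [1, [0, 0, 0.07], [0, 0, -0.008]], [1, [0, 0, 0.11], [0, 0, -0.008]], [1, [0, 0, 0.13], [0, 0, -0.008]], [0.5, [0, 0, 0.139], [0, 0, -0.008]], [-1, [0, 0, 0.14], [0, 0, -0.008]], [-1, [0, 0, 0.14], [0, 0, -0.008]], [-1, [0, 0, 0.14], [0, 0, -0.008]], [-1, [0, 0, 0.14], [0, 0, -0.008]], [-1, [0, 0, 0.14], [0, 0, -0.008]], [-1, [0, 0, 0.14], [0, 0, -0.008]], [-1, [0, 0, 0.14], [0, 0, -0.008]]]'

```text
time: 27.77
tool_pos: [0.4622, -0.2926, 0.0236]
tool_rot: [-3.141, 0.001, -2.668]
contact_force: [-0.5, -0.6, 5.1]
opening: 0.045
```

Call:
jog_arm --series '[[-1, [0, 0, 0], [0, 0, 0]], [-1, [0, 0, 0], [0, 0, 0]], [-1, [0, 0, -0.01], [0, 0, 0]], [-1, [0, 0, -0.03], [0, 0, 0]], [-1, [0, 0, -0.06], [0, 0, 0]], [-1, [0, 0, -0.09], [0, 0, 0]], [-1, [0, 0, -0.11], [0, 0, 0]], [-1, [0, 0, -0.12], [0, 0, 0]]]'

```text
time: 28.43
tool_pos: [0.4627, -0.2933, 0.1462]
tool_rot: [-3.138, 0.003, -2.667]
contact_force: [-0.7, 0.2, -1.5]
opening: 0.0451
```

```bash
python3 - <<'E'
from h import *
p=bx(0.035,-0.043)
go(*p,0.14,3.06)
E
```

```text
t 28.43 pos [ 0.4627 -0.2933  0.1462] rot [-3.1381e+00  2.6000e-03 -2.6674e+00] open 0.0451 F [-0.7  0.2 -1.5]
shift [-0.3058  0.354   0.0058] turn [-0.0027  0.0035  0.5557] q6 -1.21
```

Call:
jog_arm --series '[[-1, [-0.01, 0.012, 0], [0, 0, 0.02]], [-1, [-0.033, 0.038, 0], [0, 0, 0.06]], [-1, [-0.059, 0.068, 0], [0, 0, 0.12]], [-1, [-0.085, 0.098, 0], [0, 0, 0.19]], [-1, [-0.111, 0.128, 0], [0, 0, 0.26]], [-1, [-0.137, 0.158, 0], [0, 0, 0.33]], [-1, [-0.163, 0.188, 0], [0, 0, 0.4]], [-1, [-0.189, 0.218, 0], [0, 0, 0.47]], [-1, [-0.215, 0.248, 0], [0, 0, 0.53]], [-1, [-0.24, 0.278, 0], [0, 0, 0.556]], [-1, [-0.265, 0.307, 0], [0, 0, 0.556]], [-1, [-0.285, 0.33, 0], [0, 0, 0.556]]]'

```text
time: 29.43
tool_pos: [0.5643, 0.1341, 0.1427]
tool_rot: [3.14, -0.001, 3.061]
contact_force: [-0.5, -0.5, -1.4]
opening: 0.0448
```

```bash
python3 - <<'E'
from h import *
p=bx(0.035,-0.043)
go(*p,0.14,3.06)
E
```

```text
t 29.43 pos [0.5643 0.1341 0.1427] rot [ 3.1403e+00 -1.3000e-03  3.0607e+00] open 0.0448 F [-0.5 -0.5 -1.4]
shift [-0.0067  0.0279  0.0027] turn [ 0.0013 -0.0013  0.0007] q6 -1.21
```

Call:
jog_arm --series '[[-1, [-0.005, 0.018, 0], [0, 0, 0]], [-1, [-0.007, 0.026, 0], [0, 0, 0]], [-1, [-0.007, 0.028, 0], [0, 0, 0]], [-1, [-0.007, 0.028, 0], [0, 0, 0]]]'

```text
time: 29.77
tool_pos: [0.5735, 0.1582, 0.1428]
tool_rot: [3.141, -0.001, 3.06]
contact_force: [-0.4, -0.8, -1.8]
opening: 0.0449
```

```bash
python3 - <<'E'
from h import *
s=status.observe();print(inb(s["tool_pos"]))
p=bx(0.035,-0.043)
go(*p,0.0305,3.06)
E
```

```text
[ 0.03549501 -0.04611834]
t 29.77 pos [0.5735 0.1582 0.1428] rot [ 3.1411e+00 -1.2000e-03  3.0602e+00] open 0.0449 F [-0.4 -0.8 -1.8]
shift [0.0004 0.0031 0.1123] turn [ 0.0005 -0.0012  0.0002] q6 -1.21
```

Call:
jog_arm --series '[[-1, [0, 0.002, 0.01], [0, 0, 0]], [-1, [0, 0.002, 0.04], [0, 0, 0]], [-1, [0, 0.002, 0.075], [0, 0, 0]], [-1, [0, 0.002, 0.1], [0, 0, 0]], [-1, [0, 0.002, 0.11], [0, 0, 0]], [-1, [0, 0.002, 0.113], [0, 0, 0]], [-1, [-0.003, 0.002, 0.113], [0, 0, 0]], [-1, [-0.006, 0.002, 0.113], [0, 0, 0]], [-1, [-0.008, 0.002, 0.113], [0, 0, 0]], [-1, [-0.009, 0.002, 0.113], [0, 0, 0]], [-1, [-0.009, 0.002, 0.113], [0, 0, 0]]]'

```text
time: 30.68
tool_pos: [0.5817, 0.1597, 0.0311]
tool_rot: [3.141, -0.003, 3.06]
contact_force: [-7.1, -0.7, 3.3]
opening: 0.0448
```

```bash
python3 - <<'E'
from h import *
s=status.observe();print(inb(s["tool_pos"]))
go(*bx(0.0425,-0.044),0.0296,3.06)
E
```

```text
[ 0.04355532 -0.04393715]
t 30.68 pos [0.5817 0.1597 0.0311] rot [ 3.1411 -0.0034  3.0597] open 0.0448 F [-7.1 -0.7  3.3]
shift [ 0.0011 -0.0001  0.0015] turn [ 0.0005 -0.0034 -0.0003] q6 -1.22
```

Call:
jog_arm --series '[[-1, [0.001, 0, 0.002], [0, 0, 0]], [0, [0.001, 0, 0.002], [0, 0, 0]], [0.2, [0.001, 0, 0.002], [0, 0, 0]], [0.2, [0.001, 0, 0.002], [0, 0, 0]], [0.2, [0.001, 0, -0.02], [0, 0, 0]], [0.2, [0.001, 0, -0.06], [0, 0, 0]], [-1, [0.001, -0.02, -0.07], [0, 0, 0]], [-1, [0.001, -0.055, -0.07], [0, 0, 0]], [-1, [0.001, -0.06, -0.07], [0, 0, 0]], [-1, [0.001, -0.06, -0.07], [0, 0, 0]], [-1, [0.001, -0.06, -0.07], [0, 0, 0]], [-1, [0.001, -0.06, -0.07], [0, 0, 0]]]'

```text
time: 31.68
tool_pos: [0.5774, 0.1009, 0.1002]
tool_rot: [3.14, 0.0, 3.06]
contact_force: [-0.2, 0.4, -1.0]
opening: 0.0192
```

```bash
python3 - <<'E'
from h import *
s=status.observe();print(inb(s["tool_pos"]))
boxview("wrist","w12")
go(*bx(0.042,-0.104),0.0225,3.06)
E
```

```text
[ 0.04400194 -0.10285844]
wrist [415. 256.] rect [ 0.0388 -0.0446] 58.7772 45.6103 0.6388 lo [ 0.0099 -0.0671] hi [ 0.0669 -0.0228] z 0.061
wrist [563. 257.] rect [0.0409 0.0791] 65.0127 140.6796 0.0478 lo [0.0092 0.0101] hi [0.0722 0.1479] z 0.061
t 31.73 pos [0.5772 0.1011 0.1001] rot [3.1402 0.     3.0606] open 0.0155 F [ 0.3  0.3 -0.3]
shift [ 0.0019 -0.0014  0.0776] turn [0.0014 0.     0.0006] q6 -1.32
```

View pics/w12.png

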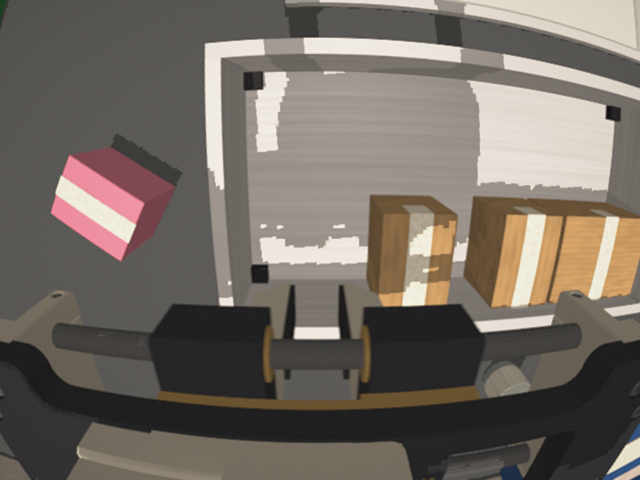

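Call:
jog_arm --series '[[-1, [0.002, 0, 0.03], [0, 0, 0]], [-1, [0.002, 0, 0.06], [0, 0, 0]], [-1, [0.002, 0, 0.074], [0, 0, 0]], [-1, [0.002, 0, 0.077], [0, 0, 0]], [-1, [0.002, 0.008, 0.077], [0, 0, 0]], [-1, [0.002, 0.015, 0.077], [0, 0, 0]], [-1, [0.002, 0.021, 0.077], [0, 0, 0]], [-1, [0.002, 0.027, 0.077], [0, 0, 0]], [-1, [0.002, 0.033, 0.077], [0, 0, 0]], [-1, [0.002, 0.039, 0.077], [0, 0, 0]], [-1, [0.002, 0.045, 0.077], [0, 0, 0]], [-1, [0.002, 0.045, 0.077], [0, 0, 0]]]'

```text
time: 32.73
tool_pos: [0.5792, 0.1465, 0.0238]
tool_rot: [3.14, 0.001, 3.061]
contact_force: [-0.2, 0.0, 0.8]
opening: 0.0003
```

Call:
jog_arm --series '[[-1, [0, 0.003, 0], [0, 0, 0]], [-1, [0, 0.006, 0], [0, 0, 0]], [-1, [0, 0.009, 0], [0, 0, 0]], [-1, [0, 0.009, 0], [0, 0, 0]]]'

```text
time: 33.07
tool_pos: [0.5795, 0.1545, 0.0231]
tool_rot: [3.141, -0.0, 3.06]
contact_force: [0.7, -0.7, -1.8]
opening: 0.0009
```

```bash
python3 - <<'E'
from h import *
s=status.observe();print(inb(s["tool_pos"]),s["contact_force"])
E
```

```text
[ 0.04181973 -0.04924654] [ 0.65526183 -0.71872538 -1.78267421]
```

Call:
jog_arm --series '[[-1, [0, 0.002, 0], [0, 0, 0]], [-1, [0, 0.003, 0], [0, 0, 0]], [-1, [0, 0.003, 0], [0, 0, 0]]]'

```text
time: 33.32
tool_pos: [0.5796, 0.1548, 0.0231]
tool_rot: [-3.139, -0.001, 3.06]
contact_force: [-0.2, -12.2, 0.7]
opening: 0.0001
```

Row compressed at 12 N. I'll back off and go for the third small carton.

Call:
jog_arm --series '[[-1, [0, -0.006, 0], [0, 0, 0]], [-1, [0, -0.015, -0.01], [0, 0, 0]], [0, [0, -0.03, -0.05], [0, 0, 0]], [0.6, [0, -0.06, -0.09], [0, 0, 0]], [1, [0, -0.09, -0.13], [0, 0, 0]], [1, [0, -0.12, -0.14], [0, 0, 0]], [1, [0, -0.15, -0.14], [0, 0, 0]], [1, [0, -0.16, -0.14], [0, 0, 0]]]'

```text
time: 33.98
tool_pos: [0.5674, -0.0067, 0.1663]
tool_rot: [-3.141, 0.005, 3.057]
contact_force: [0.1, -0.5, 0.2]
opening: 0.036
```

```bash
python3 - <<'E'
from h import *
boxview("wrist","w13");boxview("top","top13")
im,P=cam("top")
for b in blobs(im,P,zmin=0.046,zmax=0.068): 
        if abs(b[2]*b[3]-2900)<400: print(*b)
go(0.564,-0.335,0.16,3.445)
E
```

```text
wrist [580. 231.] rect [0.041  0.0457] 65.2438 161.0326 0.0787 lo [ 0.0091 -0.0339] hi [0.0724 0.1148] z 0.061
top [124. 215.] rect [0.0409 0.0722] 154.4107 65.1904 89.989 lo [0.0092 0.0039] hi [0.073  0.1482] z 0.06
[434. 235.] [ 0.5645 -0.3349] 65.1 46.5 17.4 0.0541 [ 17 122 176]
[289. 251.] [ 0.5264 -0.04  ] 59.1 45.2 53.7 0.0541 [175 106 137]
t 34.13 pos [ 0.5665 -0.0027  0.1633] rot [ 3.1395e+00 -1.0000e-04  3.0577e+00] open 0.0478 F [ 0.2  0.9 -0.3]
shift [-0.0254 -0.3314  0.0026] turn [ 2.100e-03  3.000e-04 -3.873e-01] q6 -2.41
```

View pics/w13.png

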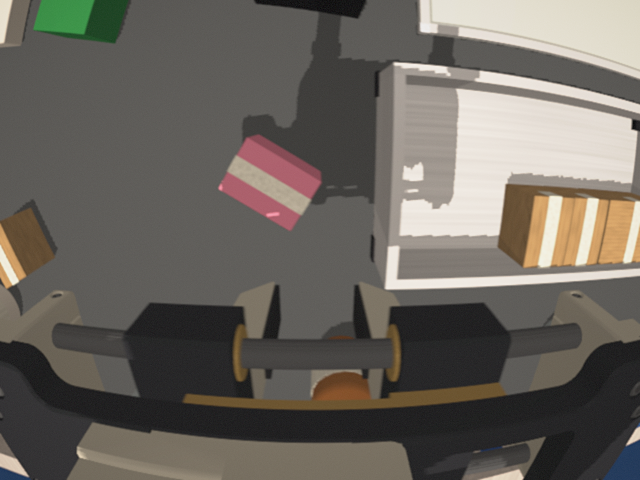

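The row is tight at x≈0.041. At the third small carton, the gripper's body would hit the reagent bottle if the jaws lay along the carton's y. So I'll grip it across its 64 mm side, jaws along carton x, as I did with the large one.

```bash
python3 - <<'E'
from h import *
go(0.5645,-0.335,0.165,1.873)
im,P=cam("top")
m=(P[...,2]>0.03)&(P[...,2]<0.2)&(np.hypot(P[...,0]-.64,P[...,1]+.43)<0.08)&(P[...,1]<-.38)
q=P[m];print(rect(q[:,:2]))
E
```

```text
t 34.13 pos [ 0.5665 -0.0027  0.1633] rot [ 3.1395e+00 -1.0000e-04  3.0577e+00] open 0.0478 F [ 0.2  0.9 -0.3]
shift [-0.0259 -0.3313 -0.0024] turn [ 0.0018 -0.0013  1.1847] q6 -0.84
(array([ 0.64692499, -0.4340556 ]), 71.91984558105469, 64.50672912597656, 44.58816909790039)
```

Call:
jog_arm --series '[[1, [0, -0.01, 0], [0, 0, 0.05]], [1, [-0.002, -0.03, 0], [0, 0, 0.15]], [1, [-0.005, -0.06, 0], [0, 0, 0.26]], [1, [-0.008, -0.09, 0], [0, 0, 0.37]], [1, [-0.01, -0.12, 0], [0, 0, 0.48]], [1, [-0.012, -0.15, 0], [0, 0, 0.59]], [1, [-0.014, -0.18, 0], [0, 0, 0.7]], [1, [-0.016, -0.21, 0], [0, 0, 0.81]], [1, [-0.019, -0.24, 0], [0, 0, 0.92]], [1, [-0.021, -0.27, 0], [0, 0, 1.03]], [1, [-0.024, -0.3, 0], [0, 0, 1.13]], [1, [-0.026, -0.325, 0], [0, 0, 1.185]]]'

```text
time: 35.18
tool_pos: [0.5669, -0.3283, 0.1618]
tool_rot: [3.141, -0.002, 1.871]
contact_force: [-0.7, -0.6, 1.3]
opening: 0.0917
```

Call:
jog_arm --series '[[1, [0, 0, 0], [0, 0, 0]], [1, [0, 0, 0], [0, 0, 0]]]'

```text
time: 35.35
tool_pos: [0.5665, -0.3277, 0.1614]
tool_rot: [-3.142, -0.003, 1.875]
contact_force: [0.7, -0.0, 0.5]
opening: 0.092
```

```bash
python3 - <<'E'
from h import *
im,P=cam("wrist");cv2.imwrite("pics/w14.png",im[:,:,::-1])
for b in blobs(im,P,zmin=0.046,zmax=0.068,minpix=800): print(*b)
go(0.5645,-0.336,0.024,1.873)
E
```

```text
[91. 21.] [ 0.3278 -0.198 ] 57.3 93.0 68.6 0.055 [ 65 142 145]
[550. 145.] [ 0.7291 -0.1965] 26.4 62.2 13.1 0.058 [ 36   8 222]
[592. 153.] [ 0.7646 -0.1875] 27.5 57.0 15.9 0.058 [ 30  10 152]
[311. 242.] [ 0.5643 -0.336 ] 64.5 46.0 17.6 0.055 [ 16  90 247]
t 35.4 pos [ 0.5666 -0.3267  0.1617] rot [-3.1416 -0.0033  1.8767] open 0.0917 F [ 0.   0.6 -0.2]
shift [-0.0087 -0.0048  0.1377] turn [-0.     -0.0033  0.0037] q6 -0.84
```

View pics/w14.png

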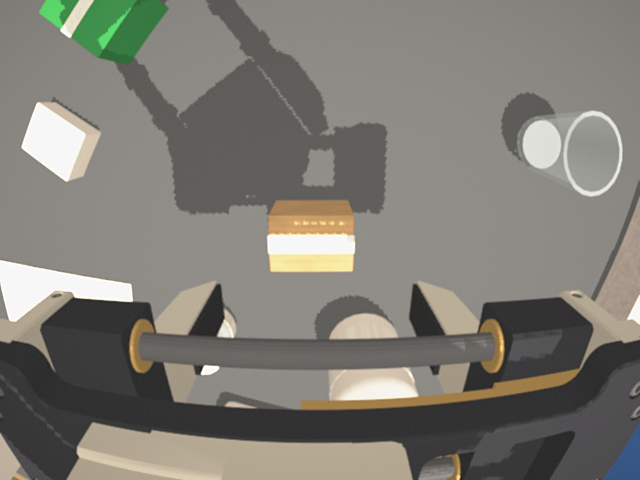

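Call:
jog_arm --series '[[1, [-0.008, -0.005, 0], [0, 0, 0.002]], [1, [-0.008, -0.005, 0.03], [0, 0, 0.002]], [1, [-0.008, -0.005, 0.06], [0, 0, 0.002]], [1, [-0.008, -0.005, 0.09], [0, 0, 0.002]], [1, [-0.008, -0.005, 0.12], [0, 0, 0.002]], [1, [-0.008, -0.005, 0.134], [0, 0, 0.002]], [1, [-0.008, -0.005, 0.138], [0, 0, 0.002]], [-1, [-0.008, -0.005, 0.138], [0, 0, 0.002]], [-1, [-0.008, -0.005, 0.138], [0, 0, 0.002]], [-1, [-0.008, -0.005, 0.138], [0, 0, 0.002]], [-1, [-0.008, -0.005, 0.138], [0, 0, 0.002]], [-1, [-0.008, -0.005, 0.138], [0, 0, 0.002]]]'

```text
time: 36.4
tool_pos: [0.5646, -0.3378, 0.0263]
tool_rot: [3.139, 0.001, 1.873]
contact_force: [-0.7, -0.1, 2.9]
opening: 0.0635
```

Call:
jog_arm --series '[[-1, [0, 0, 0], [0, 0, 0]], [-1, [0, 0, 0], [0, 0, 0]], [-1, [0, 0, 0], [0, 0, 0]], [-1, [0, 0, -0.01], [0, 0, 0]], [-1, [0, 0, -0.03], [0, 0, 0]], [-1, [0, 0, -0.06], [0, 0, 0]], [-1, [0, 0, -0.09], [0, 0, 0]], [-1, [0, 0, -0.11], [0, 0, 0]], [-1, [0, 0, -0.12], [0, 0, 0]]]'

```text
time: 37.15
tool_pos: [0.5646, -0.3383, 0.1487]
tool_rot: [3.138, 0.003, 1.873]
contact_force: [0.5, -0.2, -2.3]
opening: 0.064
```

```bash
python3 - <<'E'
from h import *
go(*bx(0.012,-0.063),0.145,1.49)
E
```

```text
t 37.15 pos [ 0.5646 -0.3383  0.1487] rot [3.1383e+00 3.0000e-03 1.8727e+00] open 0.064 F [ 0.5 -0.2 -2.3]
shift [0.4645 0.128  0.0027] turn [0.0038 0.0023 0.3827] q6 0.34
```

Call:
jog_arm --series '[[-1, [0.01, 0.003, 0], [0, 0, 0.01]], [-1, [0.036, 0.01, 0], [0, 0, 0.04]], [-1, [0.075, 0.02, 0], [0, 0, 0.08]], [-1, [0.115, 0.032, 0], [0, 0, 0.12]], [-1, [0.155, 0.043, 0], [0, 0, 0.16]], [-1, [0.195, 0.054, 0], [0, 0, 0.2]], [-1, [0.235, 0.065, 0], [0, 0, 0.24]], [-1, [0.275, 0.076, 0], [0, 0, 0.28]], [-1, [0.315, 0.087, 0], [0, 0, 0.32]], [-1, [0.355, 0.098, 0], [0, 0, 0.36]], [-1, [0.39, 0.108, 0], [0, 0, 0.383]], [-1, [0.42, 0.116, 0], [0, 0, 0.383]]]'

```text
time: 38.15
tool_pos: [0.5473, 0.1011, 0.1434]
tool_rot: [-3.138, -0.001, 1.489]
contact_force: [0.6, -0.0, -1.8]
opening: 0.0642
```

```bash
python3 - <<'E'
from h import *
go(*bx(0.012,-0.063),0.145,1.49)
E
```

```text
t 38.15 pos [0.5473 0.1011 0.1434] rot [-3.1379e+00 -1.2000e-03  1.4893e+00] open 0.0642 F [ 0.6 -0.  -1.8]
shift [ 0.0421 -0.0021 -0.0015] turn [-0.0037 -0.0012 -0.0007] q6 0.34
```

Call:
jog_arm --series '[[-1, [0.02, -0.001, 0], [0, 0, 0]], [-1, [0.034, -0.002, 0], [0, 0, 0]], [-1, [0.04, -0.002, 0], [0, 0, 0]], [-1, [0.04, -0.002, 0], [0, 0, 0]], [-1, [0.04, -0.002, 0], [0, 0, 0]]]'

```text
time: 38.57
tool_pos: [0.55, 0.1377, 0.1443]
tool_rot: [-3.14, -0.0, 1.49]
contact_force: [0.1, -0.6, -1.6]
opening: 0.0639
```

```bash
python3 - <<'E'
from h import *
s=status.observe();print(inb(s["tool_pos"]))
go(*bx(0.012,-0.066),0.034,1.49)
boxview("wrist","w15")
E
```

```text
[ 0.01380721 -0.06843453]
t 38.57 pos [0.55   0.1377 0.1443] rot [-3.1398e+00 -4.0000e-04  1.4900e+00] open 0.0639 F [ 0.1 -0.6 -1.6]
shift [ 0.0024 -0.0016  0.1103] turn [-0.0018 -0.0004  0.    ] q6 0.33
wrist [359.  97.] rect [0.0413 0.0328] 64.5224 133.2429 0.1177 lo [ 0.0104 -0.0321] hi [0.0726 0.096 ] z 0.061
wrist [190. 200.] rect [-0.0731 -0.0354] 0.8665 14.9431 0.0462 lo [-0.0735 -0.0427] hi [-0.0726 -0.0286] z 0.06
wrist [199. 280.] rect [-0.0732 -0.0962] 16.4616 0.5126 89.5708 lo [-0.0735 -0.104 ] hi [-0.0729 -0.0885] z 0.0605
```

View pics/w15.png

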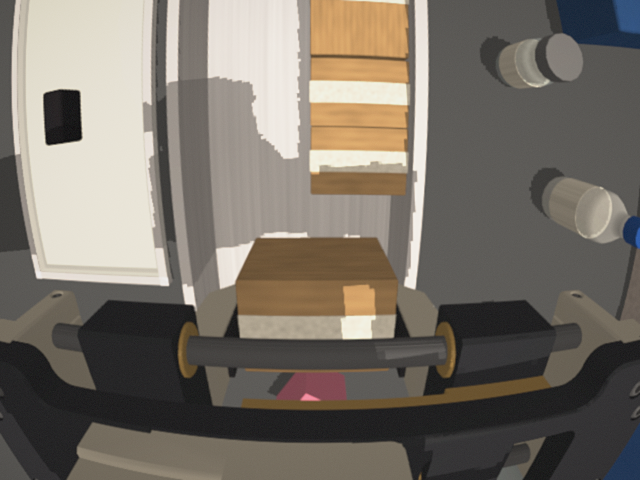

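Call:
jog_arm --series '[[-1, [0, -0.001, 0.02], [0, 0, 0]], [-1, [0, -0.001, 0.055], [0, 0, 0]], [-1, [0, -0.001, 0.085], [0, 0, 0]], [-1, [0, -0.001, 0.104], [0, 0, 0]], [-1, [0, -0.001, 0.11], [0, 0, 0]], [-1, [0, -0.001, 0.1115], [0, 0, 0]], [-1, [0.003, -0.001, 0.1115], [0, 0, 0]], [-1, [0.006, -0.001, 0.1115], [0, 0, 0]], [-1, [0.009, -0.001, 0.1115], [0, 0, 0]], [-1, [0.011, -0.001, 0.1115], [0, 0, 0]], [-1, [0.012, -0.001, 0.1115], [0, 0, 0]], [-1, [0.012, -0.001, 0.1115], [0, 0, 0]]]'

```text
time: 39.62
tool_pos: [0.5514, 0.1503, 0.0345]
tool_rot: [3.14, -0.001, 1.49]
contact_force: [1.3, -1.5, -1.2]
opening: 0.064
```

```bash
python3 - <<'E'
from h import *
s=status.observe();print(inb(s["tool_pos"]))
go(*bx(0.013,-0.055),0.0325,1.49)
E
```

```text
[ 0.01409964 -0.05578373]
t 39.62 pos [0.5514 0.1503 0.0345] rot [ 3.1399e+00 -1.1000e-03  1.4901e+00] open 0.064 F [ 1.3 -1.5 -1.2]
shift [ 0.0008 -0.0011  0.002 ] turn [ 0.0016 -0.0011  0.0001] q6 0.35
```

Call:
jog_arm --series '[[-1, [0.001, 0, 0.001], [0, 0, 0]], [-1, [0.002, 0, 0.002], [0, 0, 0]], [-1, [0.002, 0, 0.002], [0, 0, 0]], [0.3, [0.001, 0, 0.002], [0, 0, 0]], [0.53, [0.001, 0, 0.002], [0, 0, 0]], [0.53, [0.001, 0, 0.002], [0, 0, 0]], [0.53, [0.001, 0, 0.001], [0, 0, 0]], [0.53, [0.001, 0, -0.02], [0, 0, 0]], [0.53, [0.001, 0, -0.05], [0, 0, 0]], [0.53, [0.001, 0, -0.09], [0, 0, 0]], [-0.35, [0, 0.02, -0.105], [0, 0, -0.1]], [-0.35, [0, 0.04, -0.105], [0, 0, -0.22]]]'

```text
time: 40.62
tool_pos: [0.5931, 0.1476, 0.1445]
tool_rot: [3.132, -0.001, 1.715]
contact_force: [0.4, -0.1, -0.9]
opening: 0.0614
```

```bash
python3 - <<'E'
from h import *
s=status.observe();print(inb(s["tool_pos"]))
boxview("wrist","w16")
go(*bx(-0.045,-0.055),0.14,3.06)
E
```

```text
[ 0.05594016 -0.05503778]
wrist [311. 130.] rect [0.0281 0.0223] 198.2635 91.5243 89.4887 lo [-0.0146 -0.0737] hi [0.0725 0.1124] z 0.0611
wrist [164.  52.] rect [-0.073  0.055] 20.0834 0.9605 89.7714 lo [-0.0735  0.0453] hi [-0.0726  0.0645] z 0.0607
wrist [159.  77.] rect [-0.0732  0.0368] 0.7695 12.3433 1.7596 lo [-0.0735  0.0306] hi [-0.0727  0.0428] z 0.0588
wrist [153. 109.] rect [-0.0732  0.0135] 16.3053 1.2099 86.8985 lo [-0.0735  0.0058] hi [-0.0726  0.0216] z 0.058
wrist [148. 140.] rect [-0.0729 -0.0071] 24.6784 1.1396 89.9445 lo [-0.0735 -0.0188] hi [-0.0727  0.005 ] z 0.0606
wrist [143. 185.] rect [-0.0732 -0.0406] 0.6256 22.5588 0.036 lo [-0.0735 -0.0512] hi [-0.0729 -0.0294] z 0.0583
wrist [138. 229.] rect [-0.073  -0.0727] 23.0908 0.9748 89.9853 lo [-0.0735 -0.084 ] hi [-0.0726 -0.0618] z 0.06
t 40.67 pos [0.5959 0.1467 0.1422] rot [ 3.1319e+00 -6.0000e-04  1.7231e+00] open 0.0574 F [ 1.3 -1.3 -0.1]
shift [ 0.0247 -0.1009  0.0012] turn [ 0.0086  0.006  -1.3369] q6 -1.18
```

View pics/w16.png

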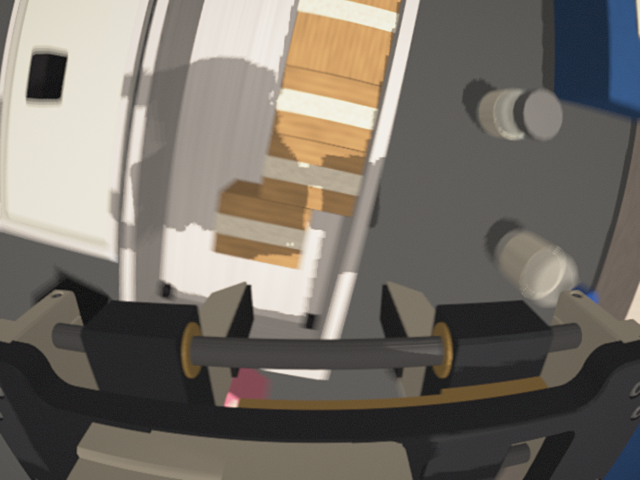

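The third small carton stands upright against the row, about 28 mm short of the back wall. I'll swing round in front of it.

Call:
jog_arm --series '[[-0.35, [0.008, -0.034, 0], [0, 0, -0.12]], [-0.35, [0.016, -0.068, 0], [0, 0, -0.24]], [-0.35, [0.025, -0.1, 0], [0, 0, -0.36]], [-0.35, [0.025, -0.1, 0], [0, 0, -0.48]], [-0.35, [0.025, -0.1, 0], [0, 0, -0.6]], [-0.35, [0.025, -0.1, 0], [0, 0, -0.72]], [-0.35, [0.025, -0.1, 0], [0, 0, -0.84]], [-0.35, [0.025, -0.1, 0], [0, 0, -0.96]], [-0.35, [0.025, -0.1, 0], [0, 0, -1.08]], [-0.35, [0.025, -0.1, 0], [0, 0, -1.2]], [-0.35, [0.025, -0.1, 0], [0, 0, -1.32]], [-0.35, [0.025, -0.1, 0], [0, 0, -1.337]]]'

```text
time: 41.67
tool_pos: [0.4878, 0.1579, 0.1386]
tool_rot: [3.14, -0.0, 3.051]
contact_force: [0.5, -0.1, 0.4]
opening: 0.03
```

```bash
python3 - <<'E'
from h import *
s=status.observe();print(inb(s["tool_pos"]))
boxview("wrist","w17")
go(*bx(-0.043,-0.055),0.0225,3.06)
E
```

```text
[-0.04981839 -0.05326958]
wrist [538. 296.] rect [-0.0103  0.1368] 61.3852 108.6147 49.7323 lo [-0.0678  0.083 ] hi [0.0241 0.1494] z 0.0606
wrist [317. 312.] rect [ 0.0025 -0.0534] 42.8831 45.9737 1.1008 lo [-0.0184 -0.0757] hi [ 0.022  -0.0318] z 0.061
wrist [517. 365.] rect [0.0633 0.124 ] 49.1101 20.3081 89.7675 lo [0.0536 0.1007] hi [0.0732 0.1473] z 0.061
wrist [352. 379.] rect [ 0.0634 -0.0244] 15.4729 21.6926 84.129 lo [ 0.0526 -0.0319] hi [ 0.0734 -0.0185] z 0.061
t 41.72 pos [0.4879 0.1579 0.1387] rot [ 3.1404e+00 -3.0000e-04  3.0468e+00] open 0.0299 F [-0.7  0.1  0.4]
shift [-0.0068 -0.0017  0.1161] turn [ 0.0012 -0.0003 -0.0132] q6 -1.18
```

View pics/w17.png

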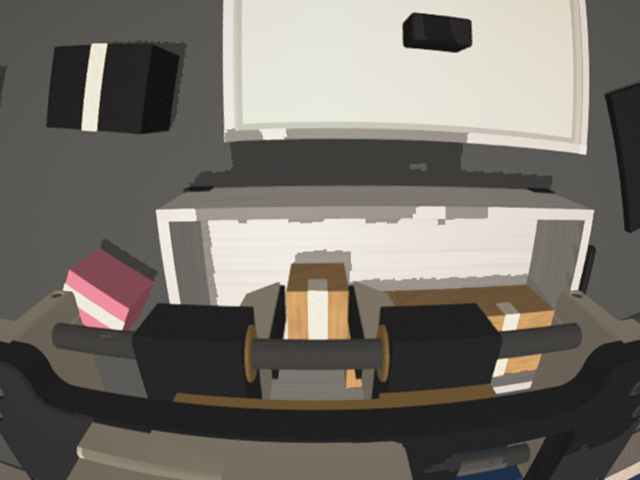

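Call:
jog_arm --series '[[-0.9, [-0.006, -0.002, 0.02], [0, 0, -0.013]], [-0.9, [-0.006, -0.002, 0.05], [0, 0, -0.013]], [-0.9, [-0.006, -0.002, 0.08], [0, 0, -0.013]], [-0.9, [-0.006, -0.002, 0.105], [0, 0, -0.013]], [-0.9, [-0.006, -0.002, 0.116], [0, 0, -0.013]], [-0.9, [-0.012, -0.002, 0.116], [0, 0, -0.013]], [-0.9, [-0.018, -0.002, 0.116], [0, 0, -0.013]], [-0.9, [-0.024, -0.002, 0.116], [0, 0, -0.013]], [-0.9, [-0.03, -0.002, 0.116], [0, 0, -0.013]], [-0.9, [-0.036, -0.002, 0.116], [0, 0, -0.013]], [-0.9, [-0.041, -0.002, 0.116], [0, 0, -0.013]], [-0.9, [-0.043, -0.002, 0.116], [0, 0, -0.013]]]'

```text
time: 42.72
tool_pos: [0.5319, 0.1517, 0.0235]
tool_rot: [3.14, 0.001, 3.059]
contact_force: [-2.9, 0.6, 2.5]
opening: 0.0045
```

Call:
jog_arm --series '[[-0.9, [-0.003, 0, 0], [0, 0, 0]], [-0.9, [-0.006, 0, 0], [0, 0, 0]], [-0.9, [-0.007, 0, 0], [0, 0, 0]], [-0.9, [-0.007, 0, 0], [0, 0, 0]]]'

```text
time: 43.05
tool_pos: [0.5364, 0.1513, 0.0229]
tool_rot: [3.141, -0.003, 3.06]
contact_force: [-7.4, 0.9, 5.4]
opening: 0.0045
```

```bash
python3 - <<'E'
from h import *
s=status.observe();print(inb(s["tool_pos"]),s["contact_force"])
boxview("top","top17")
E
```

```text
[-0.00088914 -0.0559866 ] [-7.44964913  0.88492419  5.4456615 ]
top [ 93. 214.] rect [0.0395 0.1375] 23.9486 67.1601 89.9205 lo [0.0092 0.1269] hi [0.0722 0.1494] z 0.0604
```

Call:
jog_arm --series '[[-0.9, [0.012, 0, 0], [0, 0, 0]], [-1, [0.015, 0, -0.02], [0, 0, 0]], [-1, [0.015, -0.01, -0.06], [0, 0, 0]], [-1, [0.01, -0.03, -0.09], [0, 0, 0]], [-1, [-0.01, -0.055, -0.09], [0, 0, 0]], [-1, [-0.03, -0.058, -0.09], [0, 0, 0]], [-1, [-0.042, -0.058, -0.09], [0, 0, 0]], [-1, [-0.042, -0.058, -0.09], [0, 0, 0]], [-1, [-0.042, -0.058, -0.09], [0, 0, 0]]]'

```text
time: 43.85
tool_pos: [0.5751, 0.0896, 0.1125]
tool_rot: [3.14, 0.0, 3.059]
contact_force: [0.2, 0.4, 0.1]
opening: 0.0006
```

```bash
python3 - <<'E'
from h import *
s=status.observe();print(inb(s["tool_pos"]))
boxview("wrist","w18");boxview("top","top18");boxview("side")
go(*bx(0.042,-0.113),0.0225,3.06)
E
```

```text
[ 0.04270945 -0.11428197]
wrist [501. 254.] rect [0.0408 0.0361] 65.2778 226.7036 0.0332 lo [ 0.0092 -0.0765] hi [0.0723 0.1456] z 0.061
top [ 98. 210.] rect [0.0405 0.1264] 46.2168 65.0002 89.4371 lo [0.0092 0.1051] hi [0.0725 0.1494] z 0.0602
top [141. 207.] rect [0.0599 0.0469] 28.6564 26.2303 14.202 lo [0.0448 0.0362] hi [0.0732 0.0597] z 0.0599
side [205. 318.] rect [ 0.0395 -0.0008] 68.027 293.1454 0.0025 lo [ 0.007  -0.1228] hi [0.0733 0.1429] z 0.0601
t 44.0 pos [0.5741 0.0903 0.1126] rot [ 3.1405e+00 -7.0000e-04  3.0604e+00] open 0.0004 F [-0.7 -0.5  0.3]
shift [-0.0005  0.0007  0.0901] turn [ 0.0011 -0.0007  0.0004] q6 -1.33
```

View pics/w18.png

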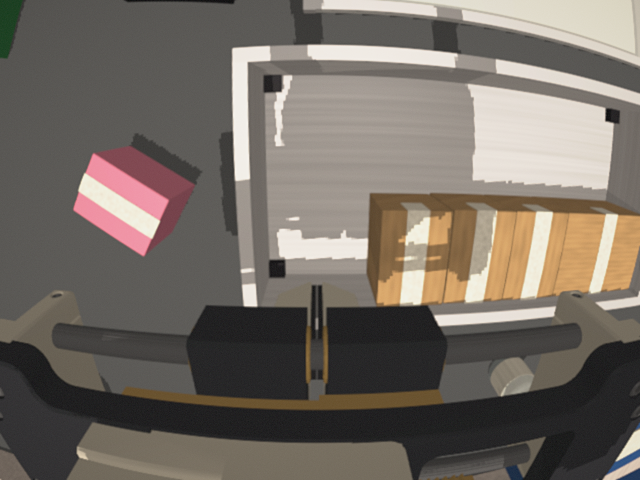

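The row is tight and flush, with all four cartons in line. One last firm push along +y.

Call:
jog_arm --series '[[-1, [0, 0, 0.03], [0, 0, 0]], [-1, [0, 0, 0.065], [0, 0, 0]], [-1, [0, 0, 0.085], [0, 0, 0]], [-1, [0, 0, 0.09], [0, 0, 0]], [-1, [0, 0.006, 0.09], [0, 0, 0]], [-1, [0, 0.011, 0.09], [0, 0, 0]], [-1, [0, 0.015, 0.09], [0, 0, 0]], [-1, [0, 0.018, 0.09], [0, 0, 0]], [-1, [0, 0.02, 0.09], [0, 0, 0]], [-1, [0, 0.021, 0.09], [0, 0, 0]], [-1, [0, 0.021, 0.09], [0, 0, 0]]]'

```text
time: 44.92
tool_pos: [0.5775, 0.1099, 0.0242]
tool_rot: [-3.141, 0.002, 3.06]
contact_force: [-0.4, -6.4, 3.8]
opening: 0.0004
```

```bash
python3 - <<'E'
from h import *
s=status.observe();print(inb(s["tool_pos"]),s["contact_force"])
E
```

```text
[ 0.04337854 -0.09389271] [-0.36337787 -6.35932115  3.83768087]
```

Call:
jog_arm --series '[[-1, [0, -0.006, 0], [0, 0, 0]], [-1, [0, -0.012, -0.01], [0, 0, 0]], [-1, [0, -0.012, -0.04], [0, 0, 0]], [0, [0, -0.012, -0.08], [0, 0, 0]], [0.5, [0, -0.012, -0.12], [0, 0, 0]], [1, [0, -0.012, -0.16], [0, 0, 0]], [1, [0.03, 0.01, -0.18], [0, 0, 0.1]], [1, [0.06, 0.03, -0.18], [0, 0, 0.22]], [1, [0.09, 0.06, -0.18], [0, 0, 0.34]], [1, [0.12, 0.085, -0.18], [0, 0, 0.46]], [1, [0.15, 0.11, -0.18], [0, 0, 0.58]], [1, [0.17, 0.13, -0.18], [0, 0, 0.7]]]'

```text
time: 45.92
tool_pos: [0.4157, 0.2549, 0.2041]
tool_rot: [3.14, -0.001, 2.359]
contact_force: [-0.4, 0.2, -0.2]
opening: 0.056
```

```bash
python3 - <<'E'
from h import *
boxview("top","top19");boxview("side")
im,P=cam("top")
m=(P[...,2]>0.03)&(P[...,2]<0.06)&(np.hypot(P[...,0]-.342,P[...,1]-.258)<0.05);q=P[m]
if len(q): print(len(q),rect(q[:,:2]))
m=(P[...,2]>0.008)&(P[...,2]<0.022)&(abs(P[...,0]-.342)<0.1)&(abs(P[...,1]-.258)<0.18);q=P[m]
print(rect(q[:,:2]),np.median(q[:,2]))
go(0.3424,0.2578,0.15,1.49)
E
```

```text
top [145. 217.] rect [0.041  0.0365] 65.2059 225.8227 0.0957 lo [ 0.0092 -0.0746] hi [0.0727 0.1478] z 0.06
side [248. 294.] rect [ 0.0222 -0.0572] 37.3891 30.5769 89.333 lo [ 0.0071 -0.0748] hi [ 0.036  -0.0387] z 0.0598
side [194. 326.] rect [0.0394 0.058 ] 173.931 68.043 89.8989 lo [ 0.0068 -0.0214] hi [0.0731 0.1432] z 0.06
287 (array([0.34294058, 0.2585127 ]), 46.64493179321289, 21.86429214477539, 85.34254455566406)
(array([0.34192093, 0.2478065 ]), 295.0325622558594, 164.8472900390625, 85.40585327148438) 0.013152069530632637
t 46.07 pos [0.4168 0.255  0.2041] rot [ 3.1392e+00 -1.0000e-04  2.3689e+00] open 0.0678 F [1.3 0.2 0.9]
shift [ 0.0552 -0.0501  0.054 ] turn [ 0.0022 -0.0012  0.8789] q6 0.73
```

View pics/top19.png

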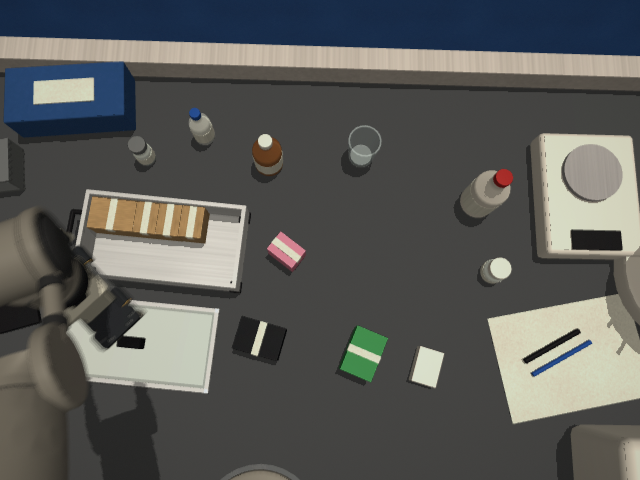

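The cartons stand in one tight row (x 0.041, spanning y −0.076 to 0.149), and the decoys and glassware haven't moved. Now the lid.

Call:
jog_arm --series '[[1, [0.015, -0.015, 0], [0, 0, 0.1]], [1, [0.03, -0.03, 0.01], [0, 0, 0.22]], [1, [0.045, -0.045, 0.02], [0, 0, 0.34]], [1, [0.055, -0.05, 0.03], [0, 0, 0.46]], [1, [0.055, -0.05, 0.04], [0, 0, 0.58]], [1, [0.055, -0.05, 0.05], [0, 0, 0.7]], [1, [0.055, -0.05, 0.05], [0, 0, 0.82]], [1, [0.055, -0.05, 0.05], [0, 0, 0.879]], [1, [0.055, -0.05, 0.05], [0, 0, 0.879]], [1, [0.055, -0.05, 0.05], [0, 0, 0.879]], [1, [0.055, -0.05, 0.05], [0, 0, 0.879]]]'

```text
time: 46.98
tool_pos: [0.3444, 0.2564, 0.1532]
tool_rot: [3.141, -0.001, 1.488]
contact_force: [0.1, 0.3, -0.3]
opening: 0.0921
```

```bash
python3 - <<'E'
from h import *
im,P=cam("wrist")
m=(P[...,2]>0.03)&(P[...,2]<0.06)&(np.hypot(P[...,0]-.342,P[...,1]-.258)<0.05);q=P[m]
print(len(q),rect(q[:,:2]),np.median(q[:,2]))
go(0.3425,0.258,0.0205,1.49)
E
```

```text
1799 (array([0.34280896, 0.25857376]), 45.46986389160156, 22.11214828491211, 85.47395324707031) 0.045712149288668125
t 47.03 pos [0.3442 0.2566 0.1532] rot [ 3.1409e+00 -1.4000e-03  1.4874e+00] open 0.0915 F [-0.5 -0.1 -0.8]
shift [ 0.0011 -0.002   0.1327] turn [ 0.0007 -0.0014 -0.0026] q6 0.73
```

Call:
jog_arm --series '[[1, [0.002, -0.0015, 0.03], [0, 0, -0.002]], [1, [0.002, -0.0015, 0.07], [0, 0, -0.002]], [1, [0.002, -0.0015, 0.105], [0, 0, -0.002]], [0.4, [0.002, -0.0015, 0.125], [0, 0, -0.002]], [-0.2, [0.002, -0.0015, 0.132], [0, 0, -0.002]], [-1, [0.002, -0.0015, 0.132], [0, 0, -0.002]], [-1, [0.002, -0.0015, 0.132], [0, 0, -0.002]], [-1, [0.002, -0.0015, 0.132], [0, 0, -0.002]], [-1, [0.002, -0.0015, 0.132], [0, 0, -0.002]], [-1, [0.002, -0.0015, 0.132], [0, 0, -0.002]], [-1, [0.002, -0.0015, 0.132], [0, 0, -0.002]], [-1, [0.002, -0.0015, 0.132], [0, 0, -0.002]]]' --squeeze 40

```text
time: 48.03
tool_pos: [0.3427, 0.2593, 0.0215]
tool_rot: [3.14, -0.002, 1.488]
contact_force: [-0.7, -0.1, -0.1]
opening: 0.0363
```

Call:
jog_arm --series '[[-1, [0, 0, 0], [0, 0, 0]], [-1, [0, 0, 0], [0, 0, 0]], [-1, [0, 0, 0], [0, 0, 0]], [-1, [0, 0, 0], [0, 0, 0]], [-1, [0, 0, 0], [0, 0, 0]], [-1, [0, 0, -0.01], [0, 0, 0]], [-1, [0, 0, -0.03], [0, 0, 0]], [-1, [0, 0, -0.06], [0, 0, 0]], [-1, [0, 0, -0.09], [0, 0, 0]], [-1, [0, 0, -0.115], [0, 0, 0]], [-1, [0, 0, -0.12], [0, 0, 0]], [-1, [0, 0, -0.12], [0, 0, 0]]]'

```text
time: 49.03
tool_pos: [0.3427, 0.2592, 0.1413]
tool_rot: [3.14, -0.002, 1.488]
contact_force: [-0.3, 0.3, -6.9]
opening: 0.0217
```

```bash
python3 - <<'E'
from h import *
go(*B,0.142,1.49)
E
```

```text
t 49.03 pos [0.3427 0.2592 0.1413] rot [ 3.1396e+00 -2.2000e-03  1.4879e+00] open 0.0217 F [-0.3  0.3 -6.9]
shift [-0.0355  0.2027 -0.0003] turn [ 0.002  -0.0022 -0.0021] q6 0.45
```

Call:
jog_arm --series '[[-1, [-0.002, 0.01, 0], [0, 0, 0]], [-1, [-0.005, 0.03, 0], [0, 0, 0]], [-1, [-0.01, 0.06, 0], [0, 0, 0]], [-1, [-0.016, 0.095, 0], [0, 0, 0]], [-1, [-0.022, 0.13, 0], [0, 0, 0]], [-1, [-0.028, 0.16, 0], [0, 0, 0]], [-1, [-0.032, 0.185, 0], [0, 0, 0]], [-1, [-0.035, 0.198, 0], [0, 0, -0.002]], [-1, [-0.035, 0.203, 0], [0, 0, -0.002]], [-1, [-0.035, 0.203, 0], [0, 0, -0.002]], [-1, [-0.035, 0.203, 0], [0, 0, -0.002]]]'

```text
time: 49.95
tool_pos: [0.5404, 0.207, 0.1387]
tool_rot: [-3.137, -0.0, 1.49]
contact_force: [-0.1, -1.6, -7.3]
opening: 0.0215
```

```bash
python3 - <<'E'
from h import *
im,P=cam("top");cv2.imwrite("pics/top20.png",im[:,:,::-1])
go(*bx(0,0.0005),0.0905,1.49)
E
```

```text
t 50.0 pos [0.5403 0.2074 0.1394] rot [-3.1383e+00 -2.0000e-04  1.4902e+00] open 0.0222 F [ 0.2 -0.2 -6.1]
shift [0.0003 0.0017 0.0488] turn [-0.0033 -0.0002  0.0002] q6 0.45
```

View pics/top20.png

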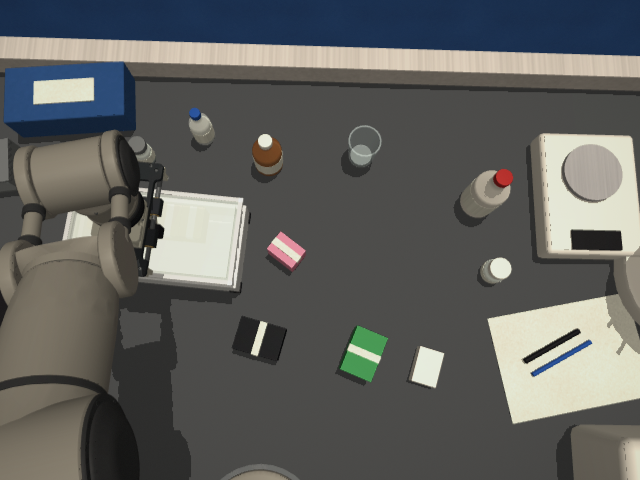

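Call:
jog_arm --series '[[-1, [0, 0.001, 0.008], [0, 0, 0]], [-1, [0, 0.001, 0.02], [0, 0, 0]], [-1, [0, 0.001, 0.032], [0, 0, 0]], [-1, [0, 0.001, 0.036], [0, 0, 0]], [-1, [0, 0.001, 0.036], [0, 0, 0]], [-1, [0, 0.001, 0.036], [0, 0, 0]]]'

```text
time: 50.5
tool_pos: [0.5426, 0.2075, 0.105]
tool_rot: [3.141, -0.001, 1.49]
contact_force: [0.1, 0.3, -5.9]
opening: 0.0214
```

```bash
python3 - <<'E'
from h import *
go(*bx(0,0.0005),0.0895,1.49)
im,P=cam("wrist");cv2.imwrite("pics/w20.png",im[:,:,::-1])
E
```

```text
t 50.5 pos [0.5426 0.2075 0.105 ] rot [ 3.1414e+00 -1.1000e-03  1.4904e+00] open 0.0214 F [ 0.1  0.3 -5.9]
shift [-0.0001 -0.0007  0.0155] turn [ 0.0001 -0.0011  0.0004] q6 0.45
```

View pics/w20.png

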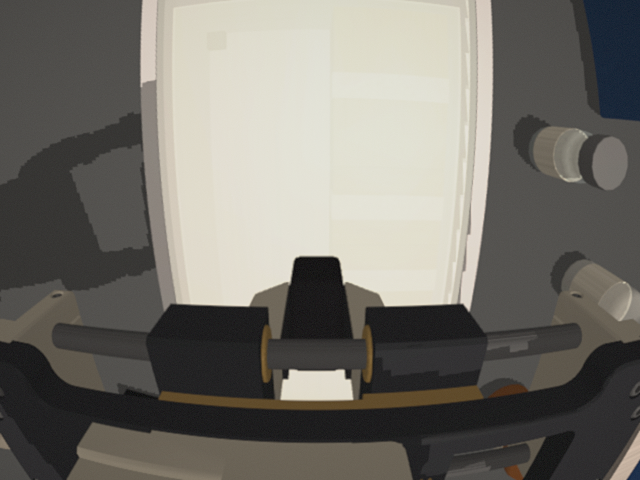

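Call:
jog_arm --series '[[-1, [0, 0, 0.004], [0, 0, 0]], [-1, [0, 0, 0.008], [0, 0, 0]], [-1, [0, 0, 0.012], [0, 0, 0]], [-1, [0, 0, 0.014], [0, 0, 0]], [-1, [0, 0, 0.0155], [0, 0, 0]], [-1, [0, 0, 0.0165], [0, 0, 0]], [-1, [0, 0, 0.0165], [0, 0, 0]]]'

```text
time: 51.13
tool_pos: [0.5426, 0.2072, 0.0891]
tool_rot: [3.142, -0.001, 1.49]
contact_force: [-3.8, -1.1, 0.5]
opening: 0.022
```

```bash
python3 - <<'E'
from h import *
go(*bx(0,0.0005),0.0895,1.49)
E
```

```text
t 51.13 pos [0.5426 0.2072 0.0891] rot [ 3.1415e+00 -1.0000e-03  1.4898e+00] open 0.022 F [-3.8 -1.1  0.5]
shift [ 0.0003 -0.0008 -0.0004] turn [ 0.     -0.001  -0.0002] q6 0.45
```

Weight is on the box and z matches the seated height. I'll release and lift.

Call:
jog_arm --series '[[-0.2, [0, 0, 0], [0, 0, 0]], [-0.2, [0, 0, 0], [0, 0, 0]], [-0.2, [0, 0, 0], [0, 0, 0]], [0.2, [0, 0, 0], [0, 0, 0]], [0.2, [0, 0, -0.01], [0, 0, 0]], [0.5, [0, 0, -0.03], [0, 0, 0]], [0.5, [0, 0, -0.06], [0, 0, 0]], [0.5, [0, 0, -0.09], [0, 0, 0]], [0.5, [-0.03, 0, -0.11], [0, 0, 0]], [0.5, [-0.07, 0, -0.12], [0, 0, 0]], [0.5, [-0.11, 0, -0.12], [0, 0, 0]], [0.5, [-0.15, 0, -0.12], [0, 0, 0]]]'

```text
time: 52.13
tool_pos: [0.5309, 0.0564, 0.2103]
tool_rot: [3.138, -0.001, 1.491]
contact_force: [-0.0, 0.4, -0.3]
opening: 0.069
```

Call:
jog_arm --series '[[0.5, [-0.04, -0.02, 0], [0, 0, 0]], [0.5, [-0.08, -0.04, 0], [0, 0, 0]], [0.5, [-0.12, -0.06, 0], [0, 0, 0]], [0.5, [-0.16, -0.08, 0], [0, 0, 0]], [0.5, [-0.2, -0.08, 0], [0, 0, 0]], [0.5, [-0.2, -0.08, 0], [0, 0, 0]], [0.5, [-0.2, -0.08, 0], [0, 0, 0]]]'

```text
time: 52.72
tool_pos: [0.4346, -0.1379, 0.209]
tool_rot: [3.14, -0.0, 1.485]
contact_force: [1.3, -0.5, 0.5]
opening: 0.069
```

```bash
python3 - <<'E'
from h import *
for n in("top","side"):
    im,P=cam(n);cv2.imwrite(f"pics/{n}21.png",im[:,:,::-1])
    c,s=np.cos(BY),np.sin(BY);d=P[...,:2]-B;X=c*d[...,0]+s*d[...,1];Y=-s*d[...,0]+c*d[...,1];Z=P[...,2]
    m=(Z>.072)&(Z<.09)&(abs(X)<.1)&(abs(Y)<.175);q=np.stack([X[m],Y[m]],-1)
    A=np.c_[q,np.ones(len(q))];mm=(abs(q[:,0])<.06)&(abs(q[:,1])<.13);print(n,"plate",rect(q),np.linalg.lstsq(A[mm],Z[m][mm],rcond=None)[0])
    m=(Z>.1)&(Z<.13)&(abs(X)<.06)&(abs(Y)<.06);q=np.stack([X[m],Y[m]],-1);print("knob",rect(q),np.median(Z[m]))
print(status.observe()["time"])
E
```

```text
top plate (array([0.00078787, 0.00073592]), 318.7547607421875, 165.6627655029297, 89.93872833251953) [0.00098339 0.00015188 0.08104596]
knob (array([ 3.68671417e-04, -4.51755524e-05]), 46.84803009033203, 22.67473793029785, 89.01376342773438) 0.11241850663426223
side plate (array([-0.00077257, -0.00049152]), 319.2899169921875, 168.05178833007812, 89.82219696044922) [-3.39588402e-04 -2.58110873e-06  8.11310686e-02]
knob (array([-0.00167429,  0.00114611]), 45.80997848510742, 23.992488861083984, 87.79417419433594) 0.11192779560804067
52.8167
```

View pics/top21.png

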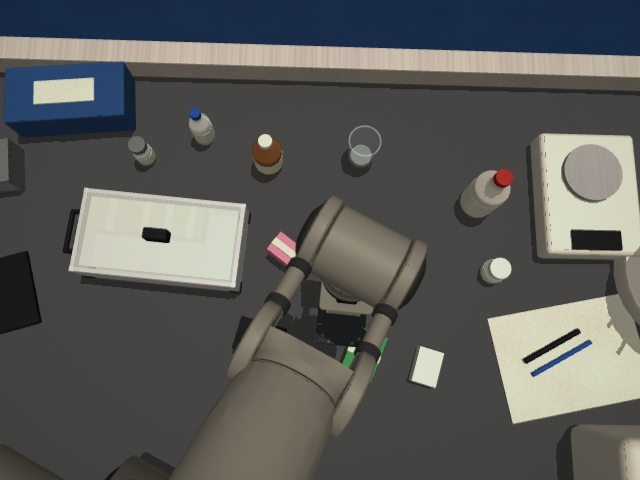

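View pics/side21.png

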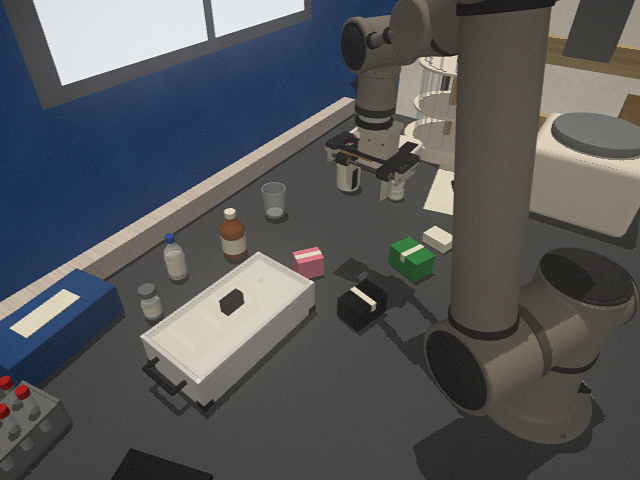

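Both views show the lid seated, level and centred, and all bystanders in place. I'll check the row through the lid once with stretched contrast, then hand in.

```bash
python3 - <<'E'
import cv2
im=cv2.imread("pics/top21.png")[180:300,60:260]
g=cv2.createCLAHE(6,(4,4)).apply(cv2.cvtColor(im,cv2.COLOR_BGR2GRAY))
cv2.imwrite("pics/lidcrop.png",cv2.resize(g,None,fx=3.5,fy=3.5))
E
```

```text
(no output)
```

View pics/lidcrop.png

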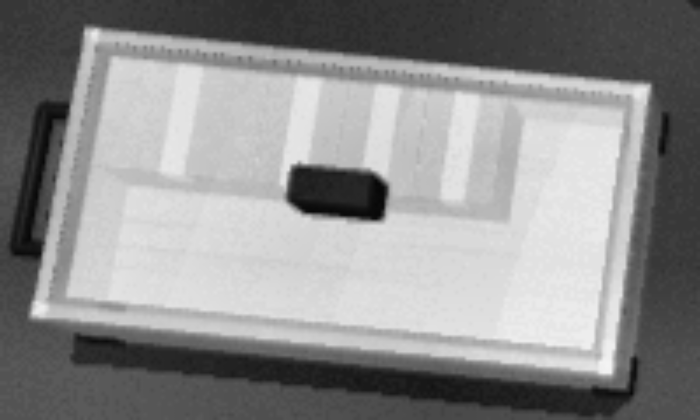

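Through the lid, the row of four is visible along the back wall, straight and tight from the handle end (tape stripes at crop x ≈ 180, 300, 380 and 460).

```bash
python3 -c "
from cell import job
print(job.hand_in())"
```

```text
the job is handed in; nothing more can be done
None
```

The job is done and handed in at about 53 s of the 210 s allowed. I lifted the lid off by its knob and laid it flat on the bench. Then I packed the large carton into the handle-end back corner, pushed all three small cartons tight along the back wall, and reseated the lid.

- **Row of cartons:** just before the lid went back on, the top camera read the row as 225.8 mm long (225 mm nominal). It was centred at box x ≈ 0.041 m, square within about 0.1°, running from y ≈ −0.076 m to 0.149 m. A contrast-stretched picture through the lid shows the same row afterwards.
- **Lid:** level, with its plate at 0.081 m as at the start. It is centred within about 1 mm by its plate outline in both views.
- **Bystanders and look-alikes:** none looked moved or tipped in the last pictures, though the arm partly covered the black and green look-alikes in the last top view. I did not measure them again.
- **Disagreements:** the side camera's row readings were unreliable, because it sees the walls and front faces too. It also put the knob centre about 2 mm from where the top camera did. I relied on the top and wrist cameras for the row.

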